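# Hang the rinsed pail on the drying hook under the strip lamp

### The job

The metal pail on the bench has its swing bail folded down. While the pail stays standing, swing the bail upright with a fingertip, then carry the pail by its bail to the stand and hang it by the middle of the bail on the hook beneath the strip lamp, to hang level, still and free. Do not bump the lamp, tip the pail over, or shift anything else on the bench.

Things in the scene. Friction and masses are not known exactly. Their poses are not given: they have to be found in the camera images.
- pail_centre (a point): Open plain metal pail, 105 mm high, 116 mm across the rim, 94 mm across the foot, 0.3 to 0.45 kg. The point is on its axis, half-way up (52.5 mm over its underside). Axes: z up, y along the bail's hinge line; the bail folds to the -x side. The hinge line crosses the axis 42.5 mm above this point (10 mm below the rim).
- bail_bar (a point): Middle of the bail's straight bar. The bail is a bent steel rod, 10 mm diameter: bar along y, 104 mm long, bent corners, two legs at y = -66 and +66 mm down to the hinge line; bar centre line 78 mm from the hinge line. Axes turn with the bail: z from hinge line to bar. Upright, the bar is 120.5 mm above pail_centre, 173 mm above the pail's underside.
- bail (a joint): Angle of the bail (rad): 0 upright, negative folded to the pail's -x side, stops at -1.5 and 1.5. It starts folded nearly level, the bar about 20 mm beyond the rim, leaving a 15 mm gap. The hinge is slightly stiff (0.025 N m): the bail stays where it is left; about 0.5 N at the bar moves it.
- hook_seat (a point): Where the centre line of a hung bail's bar lies in the drying stand's V-shaped hook, 245 mm above the bench. The hook is a round rod, 10 mm diameter; its V bottoms 17 mm below this point. Axes: z up; the hook opens to -x: its tip, between x = -41 and -20 mm, rises to 27 mm above this point; towards +x the rod slopes up to 48 mm above it at the post.
- lamp_under (a point): Front end, middle of the underside, of the strip lamp fixed over the hook: a bar 170 mm long, 50 mm wide, 40 mm thick, running from here to +x (axes as hook_seat), underside 220 mm above the seat. This end is 44 mm in front of the seat: no room for an upright gripper over the hook; the tool must lean back, its body on the hook's open side.
- lamp: The strip lamp itself (see lamp_under); the origin is in its underside, 40 mm from the front end.
- stand: Fixed drying stand; origin on the bench, 4 mm in front of (-x of) the point below hook_seat, same axes. Post: 18 mm square upright, 512 mm high, at x = 110 mm. Base: plate 200 x 130 mm, 14 mm thick, from x = -55 to +145 mm.
- pail: The pail; its origin is the centre of its underside.
- tin: Closed paint tin, 84 mm diameter, 98 mm high, origin at its underside; standing between the pail and the stand. Bystander.
- tape: Roll of tape lying flat, 104 mm diameter, 25 mm high, origin at its underside. Bystander.
- sander: Cork sanding block, 115 x 66 x 32 mm, origin at its underside. Bystander.
- brush: Brush lying on the bench, 180 mm long, origin at its underside. Bystander.
- mixpot: Open metal pot without a bail, 104 mm diameter, 105 mm high, origin at its underside; at one side. Bystander.
- thinner: Bottle, 80 mm diameter, 210 mm high, origin at its underside; at the back. Bystander.
- spraygun: Spray gun lying on its side, about 170 x 170 mm, 73 mm high, origin at its underside; at the other side. Bystander.

How it is judged:
By the outcome, as a careful person would: the job done as asked, in the order asked, and still so for the second after the job is handed in, with the robot touching nothing.
It also fails if it takes over 72 s, if anything falls off the work surface, if the arm or the gripper's body presses on something with over 40 N, if the wrist force passes 120 N, or if a joint passes its speed limit or range.

### The arm

A 6-joint arm with a two-finger parallel gripper is mounted at the origin on the work surface. World frame = base frame: x ahead of the robot, y to its left, z up, the work surface at z = 0. Lengths are in m, angles in rad, forces in N, time in s.
With the tool pointing down it reaches from about 0.3 to 0.85 m from the base axis. Payload 5.4 kg.
Tool frame: the origin (TCP) lies at the very end of the fingers, on their centre line; the grasp point (between the pads) lies 19 mm behind it; z points along the fingers, x is the direction in which the jaws open and shut, and the axes are right-handed (so a half turn about z gives the same grasp; the last joint's range is limited). The gripper opens to 85 mm and grips with 20 to 120 N. Pads are 22 mm wide; open, the fingers measure 114 mm over their backs; the gripper's body (76 mm by 85 mm) begins 54 mm behind the grasp point. The pads swing forward as they close: fully open they stand 13 mm farther back than shut.
Start: joints at [1.098, 0.158, 1.597, -0, 1.386, -0.21], TCP at [0.149, 0.555, 0.231] pointing down, gripper open.
Joint ranges: [-2.91, 2.91], [-0.94, 2.29], [0.18, 2.7], [-1.29, 4.43], [0.17, 2.64], [-3, 3]. Speed limits (rad/s): [2.57, 2.57, 3.14, 3.14, 3.14, 3.14].

### API

Orientations are given as a rotation vector (axis times angle).
In Python, from station import env gives the robot as it stands.
- The arm moves only by the tool arm_command, never from a script. Its argument "increments" is a list that holds one entry, the list of rows, each a list of 7 numbers: the turn, a rotation vector about the tool's x, y, z in rad, then the shift along the tool's x, y, z in mm, then the opening, from 0 (shut) to 1 (fully open). In form: [[[wx, wy, wz, tx, ty, tz, claw], ...]]. A call has 1 to 12 rows; each row shifts and turns the pose as measured when the row begins, along the tool's axes as they then stand; what a row does not reach is not made up. A row lasts 1/10 s, in which the tool goes at most 50 mm and 8.59 degrees, less where a joint would pass 70% of its speed; a pose out of reach is approached as far as the arm can. A call with a gripper value outside its range is refused whole. The fingers move at their own pace and stop on an object; "force" is the grip in N (left out, the last holds). Time passes only in rows, so rows that do not move let the fingers close. It gives the time, the measured TCP pose, the force and the opening at its end, in the units of the state.
- env.observe(): the state, without advancing time (a new reading comes with each control period).
- env.read_camera(name): name is "side" or "top" or "wrist"; returns a dict with "pixels" (384x512x3 uint8, red, green, blue), "mtx" (3x3 intrinsics, pixels), "R" (3x3) and "t" (3): a world point X has camera coordinates R X + t. Camera axes: x right, y down, z forward; pixel columns grow to the right and rows downward; lengths in m; the calibration is good to about 2 mm. The wrist camera is an equidistant fisheye: a pixel r from the principal point sees the ray r / f radians off the axis. A picture is of the moment at which its call begins. There is no depth.
- env.finish_job(): hands the job in, once; it reports no verdict.
The state is a dict: "t": time; "joint_pos": joint angles; "qd": joint speeds; "joint_torque": joint torques, N m; "tcp_pos": TCP position; "tcp_rot": TCP orientation; "contact_force": force on the tool from outside, world axes, zero at the start; "wrist_torque": the same for the moment, N m; "grip_width": finger opening in m.
Only numpy, scipy, OpenCV 4.12 (cv2) and the standard library are available. Lean on these libraries where they do the work, as an engineer would, in place of code of your own. Each camera call takes 0.05 s, during which the arm holds its last target.

## Working session

There is one attempt and no reset: what is moved stays moved. The work goes in short steps, Python scripts to look and compute and a tool call to move; the robot and the scene stay as the last step left them, time stands still between calls to the robot, and variables do not carry over. Pictures are saved under pics/ and viewed, and the job is handed in when it is done.

Besides the shell and the picture viewer there is one more tool, called as a command line: name --argument value ..., lists and objects as JSON in quotes. arm_command: Moves the arm, as the interface text tells. Its arguments: {"type":"object","properties":{"increments":{"type":"array","items":{"type":"array","items":{"type":"array","items":{"type":"number"}}}},"force":{"type":"number"}},"required":["increments"]}

```bash
ls; mkdir -p pics; python3 - <<'E'
from station import env
import cv2
print(env.observe())
for n in ["side","top","wrist"]:
    c=env.read_camera(n); cv2.imwrite(f"pics/{n}0.png",c["pixels"][:,:,::-1]); print(n,c["mtx"],c["R"],c["t"])
E
```

```text
pics
{'t': 0.0, 'joint_pos': array([ 1.09787375e+00,  1.59069787e-01,  1.59822930e+00, -1.21295270e-05,
        1.38621557e+00, -2.10129635e-01]), 'qd': array([-0.00042286, -0.00053798, -0.0007942 ,  0.00042012, -0.00140211,
       -0.00052855]), 'joint_torque': array([-7.42908051e-04, -3.95985496e+01, -3.31432879e+01, -1.40382417e-04,
        8.08048295e-03, -5.90299095e-06]), 'tcp_pos': array([0.14913156, 0.55469793, 0.23030673]), 'tcp_rot': array([ 2.4926761 ,  1.91073542, -0.00271776]), 'contact_force': array([-0.68057408, -0.52460747,  0.04584008]), 'wrist_torque': array([-0.06295712,  0.00746094,  0.06325151]), 'grip_width': 0.08546406167493954}
side [[390.97993725   0.         259.0654934 ]
 [  0.         390.97993725 192.8338348 ]
 [  0.           0.           1.        ]] [[ 0.9865818  -0.1616821  -0.02269935]
 [-0.11128145 -0.56417792 -0.81811962]
 [ 0.11946883  0.80966794 -0.57459988]] [-0.57847702  0.29753879  1.39963841]
top [[358.35673801   0.         252.58635727]
 [  0.         358.35673801 186.85372323]
 [  0.           0.           1.        ]] [[-0.0149512  -0.99988517 -0.00246986]
 [-0.99524885  0.01511946 -0.09618284]
 [ 0.09620914  0.00102008 -0.99536062]] [0.03532217 0.60957295 1.32852413]
wrist [[297.31863964   0.         259.47867202]
 [  0.         297.31863964 192.35802573]
 [  0.           0.           1.        ]] [[ 0.25987546  0.9656409  -0.00154836]
 [ 0.91737382 -0.24638447  0.31260192]
 [ 0.3014797  -0.08265799 -0.94988296]] [-0.57447325 -0.04126439  0.38031279]
```

View pics/side0.png

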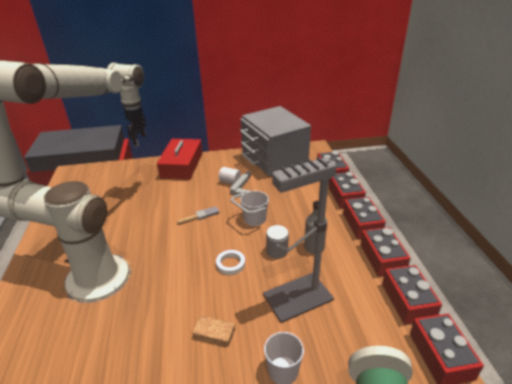

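View pics/top0.png

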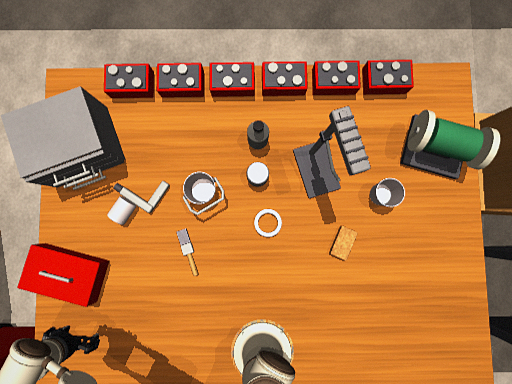

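View pics/wrist0.png

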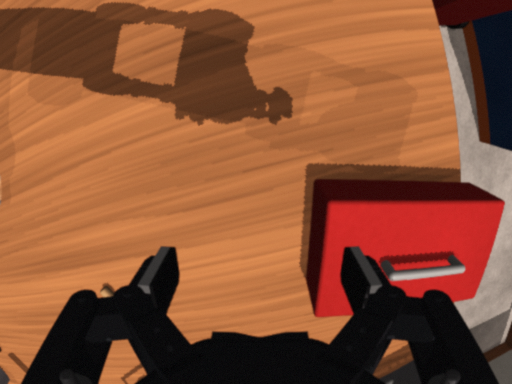

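```bash
python3 - <<'E'
import cv2
t=cv2.imread("pics/top0.png"); s=cv2.imread("pics/side0.png")
cv2.imwrite("pics/top0z.png",cv2.resize(t[90:230,160:400],None,fx=3.3,fy=3.3,interpolation=cv2.INTER_CUBIC))
cv2.imwrite("pics/side0z.png",cv2.resize(s[150:330,210:350],None,fx=3.3,fy=3.3,interpolation=cv2.INTER_CUBIC))
E
```

```text
(no output)
```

View pics/top0z.png

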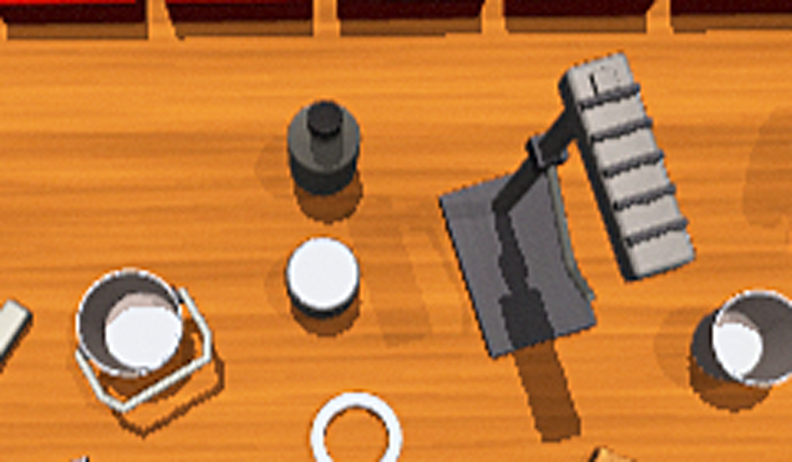

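View pics/side0z.png

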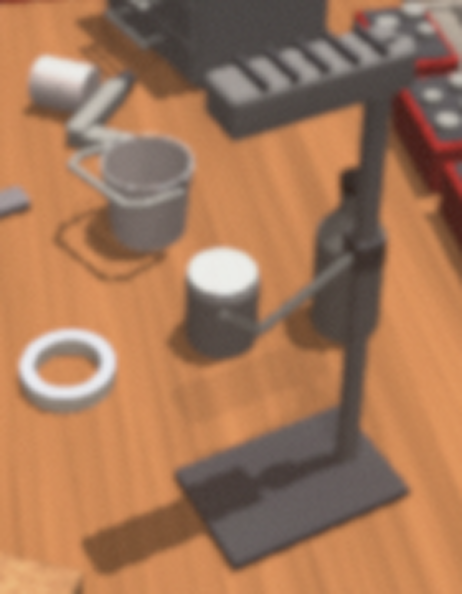

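```bash
cat > h.py <<'E'
import numpy as np, cv2
from station import env
from scipy.spatial.transform import Rotation as Ro
def cam(n,save=None):
    c=env.read_camera(n)
    if save: cv2.imwrite(save,c["pixels"][:,:,::-1])
    return c
def ray(c,px,fish=False):
    K=c["mtx"];p=np.atleast_2d(np.array(px,float))
    d=(p-[K[0,2],K[1,2]])/K[0,0]
    if fish:
        r=np.linalg.norm(d,axis=1,keepdims=True)+1e-12
        d=np.c_[d/r*np.sin(r),np.cos(r)]
    else: d=np.c_[d,np.ones(len(d))]
    d/=np.linalg.norm(d,axis=1,keepdims=True)
    return -c["R"].T@c["t"], d@c["R"]
def plane(c,px,z,fish=False):
    o,d=ray(c,px,fish); return o+d*((z-o[2])/d[:,2])[:,None]
def tri(rs):
    A=np.zeros((3,3));b=np.zeros(3)
    for o,d in rs:
        P=np.eye(3)-np.outer(d,d);A+=P;b+=P@o
    x=np.linalg.solve(A,b); return x,[np.linalg.norm((np.eye(3)-np.outer(d,d))@(x-o)) for o,d in rs]
def proj(c,X,fish=False):
    X=np.atleast_2d(X);q=X@c["R"].T+c["t"];K=c["mtx"]
    if fish:
        r=np.linalg.norm(q[:,:2],axis=1);th=np.arctan2(r,q[:,2]);d=q[:,:2]/r[:,None]*th[:,None]
    else: d=q[:,:2]/q[:,2:]
    return d*K[0,0]+[K[0,2],K[1,2]]
E
python3 - <<'E'
from h import *
np.set_printoptions(precision=4,suppress=True)
T=cam("top");S=cam("side")
zt=lambda l:[(x/3.3+160-.35,y/3.3+90-.35) for x,y in l]
zs=lambda l:[(x/3.3+210-.35,y/3.3+150-.35) for x,y in l]
print("base top",plane(T,zt([(440,200),(596,322),(492,356)]),.014))
print("base side",plane(S,zs([(178,472),(350,408),(407,490),(237,560)]),.014))
print("bar",plane(T,zt([(122,407),(210,352)]),.1))
print("bar side",plane(S,zs([(73,158),(124,201)]),.1))
print("rim",plane(T,zt([(130,325)]),.105), plane(S,zs([(148,165)]),.105))
print("tin",plane(T,zt([(323,274)]),.098),plane(S,zs([(224,271)]),.098))
print("lampfront",plane(T,zt([(635,278),(694,258)]),.505))
print("lampside top",plane(S,zs([(210,85),(238,108)]),.505))
print("hook tip/V side")
E
```

```text
base top [[ 0.7514 -0.1323  0.014 ]
 [ 0.605  -0.3096  0.014 ]
 [ 0.5673 -0.1877  0.014 ]]
base side [[ 0.57   -0.1947  0.014 ]
 [ 0.7642 -0.1424  0.014 ]
 [ 0.7891 -0.2581  0.014 ]
 [ 0.6066 -0.3088  0.014 ]]
bar [[0.5126 0.2271 0.1   ]
 [0.5707 0.1315 0.1   ]]
bar side [[0.5156 0.2465 0.1   ]
 [0.5659 0.1478 0.1   ]]
rim [[0.601  0.2177 0.105 ]] [[0.604  0.2072 0.105 ]]
tin [[0.6545 0.0074 0.098 ]] [[0.6575 0.004  0.098 ]]
lampfront [[ 0.5924 -0.2198  0.505 ]
 [ 0.6068 -0.2645  0.505 ]]
lampside top [[ 0.5941 -0.2445  0.505 ]
 [ 0.6084 -0.2796  0.505 ]]
hook tip/V side
```

```bash
cat >> h.py <<'E'
def Rtool(yaw,th,flip=1):
    xh=np.array([np.cos(yaw),np.sin(yaw),0]);yh=np.array([-np.sin(yaw),np.cos(yaw),0])
    z=np.sin(th)*xh-np.cos(th)*np.array([0,0,1]); y=yh*flip
    return np.c_[np.cross(y,z),y,z]
def rows(pos,Rt,n,st=None):
    """increments (single, total) from current pose split in n rows, straight line & slerp"""
    s=st or env.observe(); R0=Ro.from_rotvec(s["tcp_rot"]).as_matrix();p0=s["tcp_pos"]
    w=Ro.from_matrix(R0.T@Rt).as_rotvec()/n; out=[]
    for i in range(n):
        Ri=R0@Ro.from_rotvec(w*i).as_matrix()
        out.append(np.r_[w,Ri.T@((pos-p0)/n)*1000])
    return np.array(out)
E
python3 - <<'E'
from h import *
np.set_printoptions(precision=3,suppress=True)
s=env.observe();R0=Ro.from_rotvec(s["tcp_rot"]).as_matrix();print(R0,s["tcp_pos"],s["t"])
W=cam("wrist"); C=-W["R"].T@W["t"]; print("cam in tool",R0.T@(C-s["tcp_pos"])); print("cam axes in tool",(W["R"]@R0).T)
for f in (1,-1):
    Rt=Rtool(.54,.66,f); print(f,Ro.from_matrix(R0.T@Rt).as_rotvec())
    p=np.array([.60,.21,0])-.15*np.array([np.cos(.54),np.sin(.54),0]); p[2]=.24
    print(rows(p,Rt,12))
E
```

```text
[[ 0.26   0.966 -0.   ]
 [ 0.966 -0.26  -0.001]
 [-0.001 -0.    -1.   ]] [0.149 0.555 0.231] 0.25
cam in tool [ 0.    -0.08  -0.143]
cam axes in tool [[ 1.    -0.     0.   ]
 [ 0.     0.95   0.313]
 [-0.    -0.313  0.95 ]]
1 [-0.778 -0.314 -2.267]
[[ -0.065  -0.026  -0.189 -27.002  35.055  -0.739]
 [ -0.065  -0.026  -0.189 -33.085  29.315   2.14 ]
 [ -0.065  -0.026  -0.189 -37.892  22.364   4.751]
 [ -0.065  -0.026  -0.189 -41.231  14.483   6.986]
 [ -0.065  -0.026  -0.189 -42.965   5.992   8.755]
 [ -0.065  -0.026  -0.189 -43.025  -2.767   9.987]
 [ -0.065  -0.026  -0.189 -41.408 -11.439  10.633]
 [ -0.065  -0.026  -0.189 -38.18  -19.675  10.665]
 [ -0.065  -0.026  -0.189 -33.471 -27.14   10.083]
 [ -0.065  -0.026  -0.189 -27.472 -33.533   8.91 ]
 [ -0.065  -0.026  -0.189 -20.424 -38.596   7.194]
 [ -0.065  -0.026  -0.189 -12.614 -42.124   5.004]]
-1 [-0.253  0.628  0.739]
[[ -0.021   0.052   0.062 -27.002  35.055  -0.739]
 [ -0.021   0.052   0.062 -24.737  36.672  -1.336]
 [ -0.021   0.052   0.062 -22.349  38.157  -1.778]
 [ -0.021   0.052   0.062 -19.854  39.498  -2.062]
 [ -0.021   0.052   0.062 -17.271  40.688  -2.187]
 [ -0.021   0.052   0.062 -14.617  41.716  -2.152]
 [ -0.021   0.052   0.062 -11.911  42.578  -1.956]
 [ -0.021   0.052   0.062  -9.172  43.265  -1.601]
 [ -0.021   0.052   0.062  -6.418  43.774  -1.091]
 [ -0.021   0.052   0.062  -3.669  44.101  -0.427]
 [ -0.021   0.052   0.062  -0.945  44.244   0.384]
 [ -0.021   0.052   0.062   1.737  44.201   1.338]]
```

arm_command --increments '[[[-0.021, 0.052, 0.062, -27, 35, -1, 0], [-0.021, 0.052, 0.062, -24.7, 36.7, -1.3, 0], [-0.021, 0.052, 0.062, -22.3, 38.2, -1.8, 0], [-0.021, 0.052, 0.062, -19.9, 39.5, -2, 0], [-0.021, 0.052, 0.062, -17.3, 40.7, -2.2, 0], [-0.021, 0.052, 0.062, -14.6, 41.7, -2.2, 0], [-0.021, 0.052, 0.062, -11.9, 42.6, -2, 0], [-0.021, 0.052, 0.062, -9.2, 43.3, -1.6, 0], [-0.021, 0.052, 0.062, -6.4, 43.8, -1.1, 0], [-0.021, 0.052, 0.062, -3.7, 44.1, -0.4, 0], [-0.021, 0.052, 0.062, -0.9, 44.2, 0.4, 0], [-0.021, 0.052, 0.062, 1.7, 44.2, 1.3, 0]]]'

```text
t: 1.5
tcp_pos: [0.4756, 0.1179, 0.2411]
tcp_rot: [-2.712, -0.717, -0.973]
contact_force: [0.7, 1.4, -0.3]
grip_width: 0.0001
```

```bash
python3 - <<'E'
from h import *
np.set_printoptions(precision=3,suppress=True)
s=env.observe();print(s)
cam("wrist","pics/w1.png");cam("top","pics/t1.png");cam("side","pics/s1.png")
print(rows(np.array([.471,.133,.24]),Rtool(.54,.66,-1),1))
E
```

```text
{'t': 1.5, 'joint_pos': array([-0.329, -0.605,  2.353,  0.607,  0.987, -1.082]), 'qd': array([-1.211,  0.379, -0.033,  1.017, -0.145, -1.012]), 'joint_torque': array([  5.718, -14.361, -34.342,   0.669,  -1.039,   1.026]), 'tcp_pos': array([0.476, 0.118, 0.241]), 'tcp_rot': array([-2.712, -0.717, -0.973]), 'contact_force': array([ 0.694,  1.433, -0.34 ]), 'wrist_torque': array([-0.169,  0.279, -0.024]), 'grip_width': 8.466769433059722e-05}
[[  0.015  -0.025  -0.021   3.204 -15.944   2.572]]
```

View pics/w1.png

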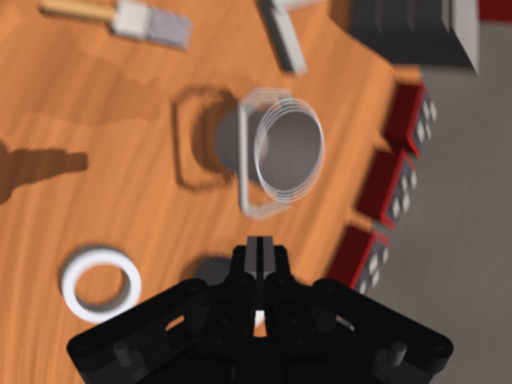

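View pics/s1.png

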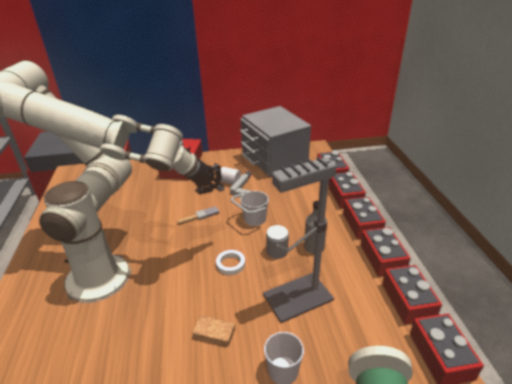

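arm_command --increments '[[[0.015, -0.025, -0.021, 3, -16, 2.5, 0], [0, 0, 0, 0, 0, 0, 0]]]'

```text
t: 1.85
tcp_pos: [0.47, 0.1338, 0.2396]
tcp_rot: [-2.717, -0.754, -0.927]
contact_force: [-1.1, 0.1, -0.6]
grip_width: -0.0001
```

```bash
python3 - <<'E'
from h import *
np.set_printoptions(precision=4,suppress=True)
W=cam("wrist");W=cam("wrist","pics/w2.png")
import pickle;pickle.dump(W,open("w2.pkl","wb"))
im=W["pixels"][:,:,::-1]
cv2.imwrite("pics/w2z.png",cv2.resize(im[70:230,190:350],None,fx=3.7,fy=3.7,interpolation=cv2.INTER_CUBIC))
s=env.observe();print(s["tcp_pos"],s["contact_force"],s["t"])
E
```

```text
[0.47   0.1333 0.2393] [-0.0879  0.6603 -0.1606] 1.95
```

View pics/w2z.png

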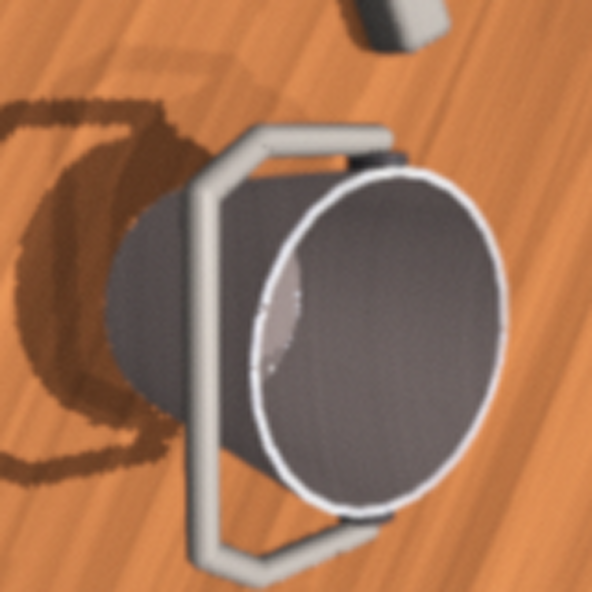

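```bash
python3 - <<'E'
from h import *
import pickle
from scipy.optimize import least_squares
np.set_printoptions(precision=4,suppress=True)
W=pickle.load(open("w2.pkl","rb"))
z=lambda l:[((x+.5)/3.7+190-.5,(y+.5)/3.7+70-.5) for x,y in l]
px=z([(258,350),(275,280),(335,197),(400,172),(470,215),(503,320),(485,400),(430,485),(360,513),(290,462)])
P=plane(W,px,.105,True)
f=least_squares(lambda q:np.hypot(P[:,0]-q[0],P[:,1]-q[1])-q[2],[.6,.2,.058]);print(f.x,f.fun*1000)
f2=least_squares(lambda q:np.hypot(P[:,0]-q[0],P[:,1]-q[1])-.057,[.6,.2]);print(f2.x,f2.fun*1000)
B=plane(W,z([(205,230),(205,380),(205,530)]),.1,True);print("bar",B)
d=B[0]-B[2];print("yaw hinge",np.arctan2(-d[0],d[1]))
H=plane(W,z([(392,138),(375,528)]),.095,True);print("hinge legs",H,H.mean(0),np.linalg.norm(H[0]-H[1]));d=H[0]-H[1];print(np.arctan2(-d[0],d[1]))
Bc=plane(W,z([(204,190),(204,560)]),.1,True);print(Bc,Bc.mean(0))
E
```

```text
[0.6054 0.2184 0.0552] [ 0.3137  0.2467  0.4969  0.9032 -1.309   0.1586 -0.829   1.2639  1.1765
 -2.4215]
[0.6056 0.2184] [-1.2815 -1.3327 -1.1096 -0.7698 -3.1041 -1.758  -2.7748 -0.6429 -0.641
 -4.1099]
bar [[0.5238 0.2182 0.1   ]
 [0.5457 0.1807 0.1   ]
 [0.5688 0.1405 0.1   ]]
yaw hinge 0.5247845041101438
hinge legs [[0.5774 0.2792 0.095 ]
 [0.6441 0.1626 0.095 ]] [0.6107 0.2209 0.095 ] 0.1343666504497783
0.5197690750319761
[[0.5178 0.2277 0.1   ]
 [0.5733 0.1319 0.1   ]] [0.5456 0.1798 0.1   ]
```

```bash
cat >> h.py <<'E'
PC=np.array([.606,.218,0]);PY=.522;TH=.66
def P2W(x,y,z): 
    c,s=np.cos(PY),np.sin(PY); return np.array([PC[0]+c*x-s*y,PC[1]+s*x+c*y,z])
def W2P(p):
    c,s=np.cos(PY),np.sin(PY); d=np.array(p)-PC; return np.array([c*d[0]+s*d[1],-s*d[0]+c*d[1],p[2]])
E
python3 - <<'E'
from h import *
np.set_printoptions(precision=3,suppress=True,linewidth=150)
s=env.observe();print(W2P(s["tcp_pos"]))
R=Rtool(PY,TH,-1)
print(rows(P2W(-.097,0,.072),R,6))
a=np.array([np.sin(TH),-np.cos(TH)]);n=np.array([np.cos(TH),np.sin(TH)])
prev=np.array([-.097,.072])
for ph in np.r_[-1.5,-1.42:.01:.1,0]:
    B=np.array([.078*np.sin(ph),.095+.078*np.cos(ph)]);t=B-n*.0195+a*.018
    d=(t-prev)*1000;prev=t
    w=P2W(0,0,0)*0+np.array([np.cos(PY)*d[0],np.sin(PY)*d[0],d[1]])
    print(ph,t,R.T@w)
E
```

```text
[-0.16  -0.006  0.239]
[[-0.002  0.     0.002 -8.705 -0.726 28.504]
 [-0.002  0.     0.002 -8.717 -0.761 28.499]
 [-0.002  0.     0.002 -8.729 -0.796 28.494]
 [-0.002  0.     0.002 -8.742 -0.831 28.49 ]
 [-0.002  0.     0.002 -8.754 -0.865 28.485]
 [-0.002  0.     0.002 -8.767 -0.9   28.48 ]]
-1.5 [-0.082  0.074] [13.149  0.     7.24 ]
-1.42 [-0.081  0.081] [ 4.346  0.    -4.475]
-1.3199999999999998 [-0.08   0.088] [ 5.913  0.    -5.082]
-1.2199999999999998 [-0.078  0.096] [ 6.391 -0.    -4.467]
-1.1199999999999997 [-0.075  0.103] [ 6.805  0.    -3.806]
-1.0199999999999996 [-0.071  0.11 ] [ 7.151  0.    -3.108]
-0.9199999999999995 [-0.066  0.116] [ 7.425 -0.    -2.378]
-0.8199999999999994 [-0.061  0.122] [ 7.625  0.    -1.625]
-0.7199999999999993 [-0.056  0.127] [ 7.75  -0.    -0.856]
-0.6199999999999992 [-0.05   0.132] [ 7.796  0.    -0.078]
-0.5199999999999991 [-0.043  0.137] [7.765 0.    0.701]
-0.41999999999999904 [-0.036  0.14 ] [7.656 0.    1.472]
-0.31999999999999895 [-0.029  0.143] [7.471 0.    2.229]
-0.21999999999999886 [-0.021  0.145] [ 7.211 -0.     2.964]
-0.11999999999999877 [-0.014  0.146] [6.879 0.    3.669]
-0.019999999999998685 [-0.006  0.147] [6.479 0.    4.338]
0.0 [-0.004  0.147] [1.242 0.    0.944]
```

arm_command --increments '[[[-0.002, 0, 0.002, -8.7, -0.7, 28.5, 0], [-0.002, 0, 0.002, -8.7, -0.8, 28.5, 0], [-0.002, 0, 0.002, -8.7, -0.8, 28.5, 0], [-0.002, 0, 0.002, -8.7, -0.8, 28.5, 0], [-0.002, 0, 0.002, -8.7, -0.9, 28.5, 0], [-0.002, 0, 0.002, -8.8, -0.9, 28.5, 0], [0, 0, 0, 0, 0, 0, 0]]]'

```text
t: 2.65
tcp_pos: [0.5242, 0.1741, 0.0695]
tcp_rot: [-2.726, -0.748, -0.942]
contact_force: [-1.1, -0.4, -0.5]
grip_width: -0.0001
```

```bash
python3 - <<'E'
from h import *
np.set_printoptions(precision=4,suppress=True)
W=cam("wrist");W=cam("wrist","pics/w3.png");S=cam("side");im=S["pixels"][:,:,::-1]
cv2.imwrite("pics/s3z.png",cv2.resize(im[150:270,170:330],None,fx=4,fy=4,interpolation=cv2.INTER_CUBIC))
s=env.observe();print(W2P(s["tcp_pos"]),s["contact_force"],s["t"])
print(rows(P2W(-.097,0,.072),Rtool(PY,TH,-1),1))
E
```

```text
[-0.0902 -0.0001  0.0758] [0.8585 0.2096 1.3301] 2.8
[[ 0.0081 -0.0117  0.0171 -7.7012 -0.2266 -1.2637]]
```

View pics/w3.png

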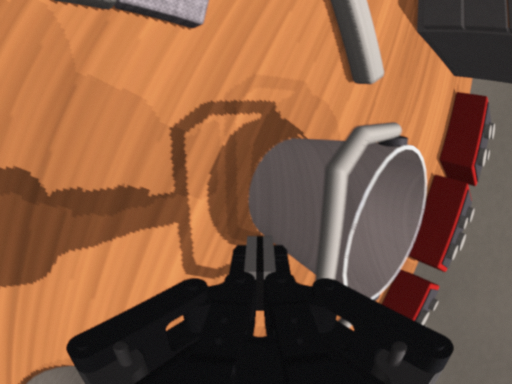

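View pics/s3z.png

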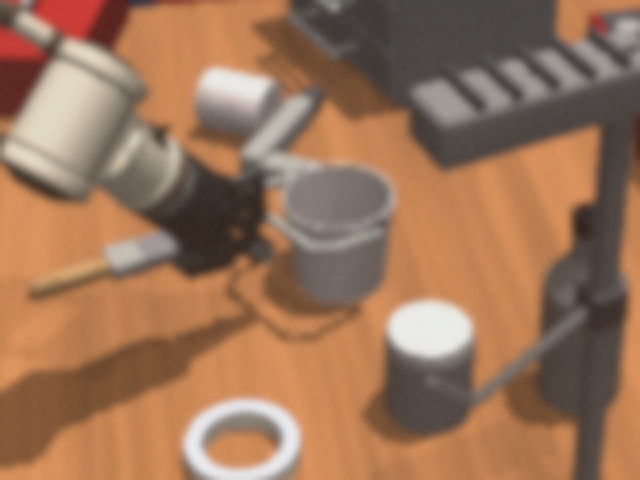

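arm_command --increments '[[[0, 0, 0, 0, 0, 0, 0], [0, 0, 0, 0, 0, 0, 0]]]'

```text
t: 3.0
tcp_pos: [0.53, 0.1725, 0.0802]
tcp_rot: [-2.724, -0.751, -0.969]
contact_force: [0.7, 0.0, -0.2]
grip_width: 0.0002
```

```bash
python3 - <<'E'
from h import *
np.set_printoptions(precision=4,suppress=True)
s=env.observe();print(W2P(s["tcp_pos"]),s["contact_force"],s["t"])
print(rows(P2W(-.081,0,.081),Rtool(PY,TH,-1),1))
E
```

```text
[-0.0885 -0.0015  0.0802] [ 0.6648  0.0186 -0.1531] 3.0
[[ 0.0116 -0.0179  0.0198  6.3693 -1.4418  4.0985]]
```

arm_command --increments '[[[0.012, -0.018, 0.02, 6.4, -1.4, 4.1, 0], [0, 0, 0, 5.9, 0, -5.1, 0], [0, 0, 0, 6.4, 0, -4.5, 0], [0, 0, 0, 6.8, 0, -3.8, 0], [0, 0, 0, 7.2, 0, -3.1, 0]]]'

```text
t: 3.5
tcp_pos: [0.5466, 0.1819, 0.1174]
tcp_rot: [-2.727, -0.729, -0.946]
contact_force: [-1.1, -0.2, -1.7]
grip_width: -0.0003
```

```bash
python3 - <<'E'
from h import *
np.set_printoptions(precision=4,suppress=True)
s=env.observe();print(W2P(s["tcp_pos"]),s["contact_force"],s["t"])
W=cam("wrist","pics/w4.png");S=cam("side");im=S["pixels"][:,:,::-1]
cv2.imwrite("pics/s4z.png",cv2.resize(im[150:270,170:330],None,fx=4,fy=4,interpolation=cv2.INTER_CUBIC))
print(rows(P2W(-.071,0,.110),Rtool(PY,TH,-1),1))
E
```

```text
[-0.0695 -0.0017  0.1174] [-1.1231 -0.1926 -1.6744] 3.5
[[ 0.0055 -0.009   0.003  -7.3653 -2.343   5.1262]]
```

View pics/w4.png

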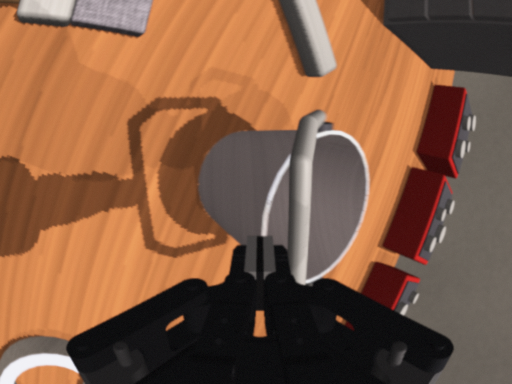

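View pics/s4z.png

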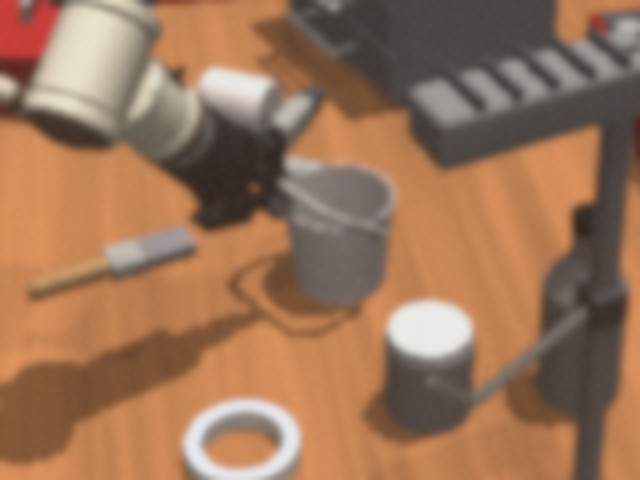

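arm_command --increments '[[[0.003, -0.005, 0.002, 8, -1, 0.4, 0], [0.003, -0.004, 0.001, 8, -1, 0.4, 0], [0, 0, 0, 7.5, 0, 0, 0], [0, 0, 0, 7.5, 0, 0.7, 0], [0, 0, 0, 5, 0, 1, 0]]]'

```text
t: 4.1
tcp_pos: [0.5728, 0.1983, 0.1409]
tcp_rot: [-2.728, -0.729, -0.937]
contact_force: [-1.0, -0.7, -0.3]
grip_width: -0.0004
```

```bash
python3 - <<'E'
from h import *
np.set_printoptions(precision=4,suppress=True)
s=env.observe();print(W2P(s["tcp_pos"]),s["contact_force"],s["t"])
W=cam("wrist","pics/w5.png");S=cam("side");im=S["pixels"][:,:,::-1]
cv2.imwrite("pics/s5z.png",cv2.resize(im[150:270,170:330],None,fx=4,fy=4,interpolation=cv2.INTER_CUBIC))
print(rows(P2W(-.036,0,.140),Rtool(PY,TH,-1),1))
E
```

```text
[-0.0386 -0.0005  0.1409] [-0.9819 -0.676  -0.3114] 4.1
[[ 0.0011 -0.0019  0.0008  1.3046 -0.6304  2.1736]]
```

View pics/w5.png

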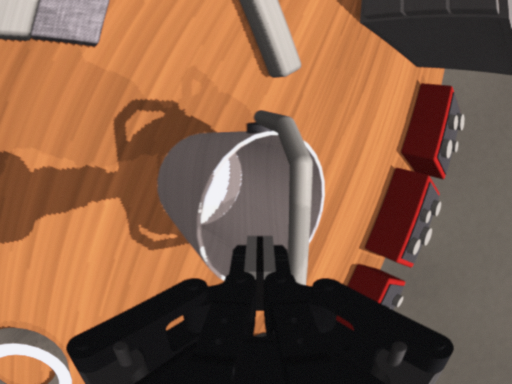

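View pics/s5z.png

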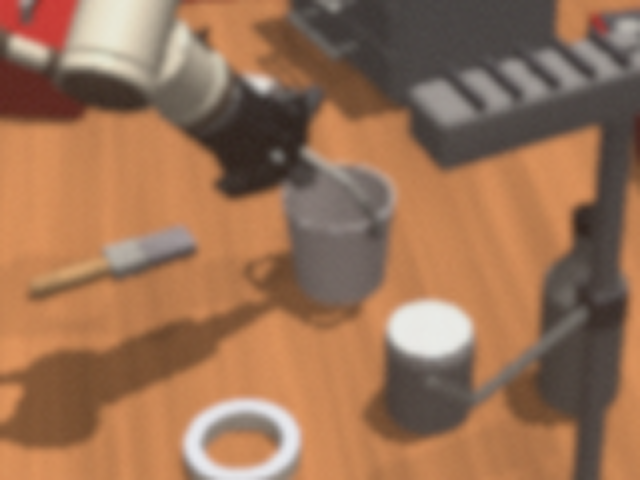

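arm_command --increments '[[[0, 0, 0, 7.5, -0.3, 2.5, 0], [0, 0, 0, 7.3, -0.3, 3.5, 0], [0, 0, 0, 7, 0, 4.2, 0], [0, 0, 0, 4, 0, 3, 0], [0, 0, 0, 0, 0, 0, 0]]]'

```text
t: 4.7
tcp_pos: [0.5991, 0.2143, 0.1458]
tcp_rot: [-2.728, -0.729, -0.936]
contact_force: [0.1, -0.3, 0.2]
grip_width: 0.0002
```

```bash
python3 - <<'E'
from h import *
np.set_printoptions(precision=4,suppress=True)
s=env.observe();print(W2P(s["tcp_pos"]),s["contact_force"],s["t"])
W=cam("wrist");W=cam("wrist","pics/w6.png");S=cam("side");im=S["pixels"][:,:,::-1]
import pickle;pickle.dump(W,open("w6.pkl","wb"))
cv2.imwrite("pics/s6z.png",cv2.resize(im[150:270,170:330],None,fx=4,fy=4,interpolation=cv2.INTER_CUBIC))
s=env.observe();print(W2P(s["tcp_pos"]),s["contact_force"],s["t"])
E
```

```text
[-0.0078  0.0003  0.1458] [ 0.12   -0.2978  0.2003] 4.7
[-0.0085  0.0003  0.1456] [ 0.5083  0.1946 -0.4024] 4.85
```

View pics/w6.png

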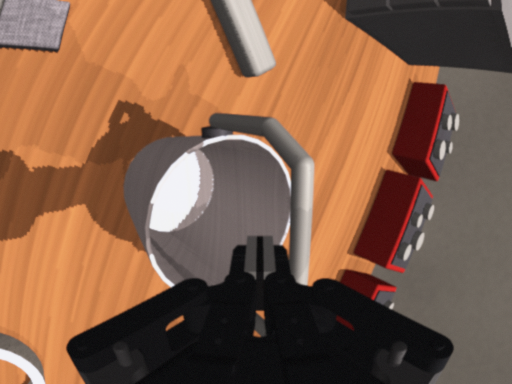

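View pics/s6z.png

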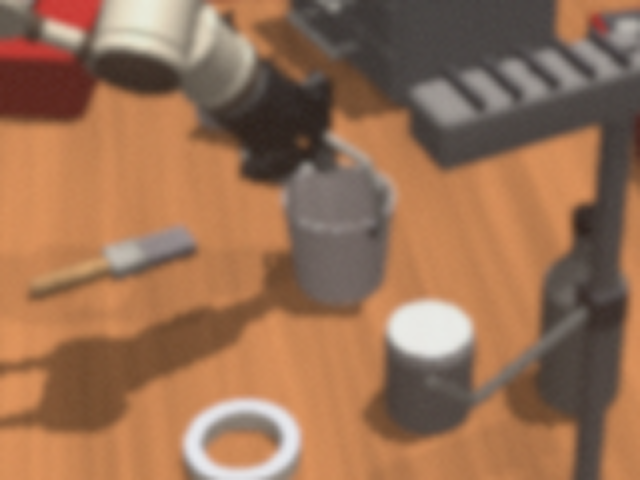

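```bash
python3 - <<'E'
from h import *
import pickle
from scipy.optimize import brentq
W=pickle.load(open("w6.pkl","rb"))
# bar edges per row
g=W["pixels"].astype(int)
for r in (190,210,230,250): print(r,g[r,284:322].mean(1).astype(int))
o,d=ray(W,[(302,190),(302,220),(301.5,250)],True)
for i in range(3):
    f=lambda k:np.hypot(W2P(o+d[i]*k)[0],W2P(o+d[i]*k)[2]-.095)-.078
    ks=np.linspace(.03,.4,200);v=[f(k) for k in ks]
    for j in range(199):
        if v[j]*v[j+1]<0:
            q=W2P(o+d[i]*brentq(f,ks[j],ks[j+1]));print(i,q,np.arctan2(q[0],q[2]-.095))
E
```

```text
190 [ 94  96  97  95 101 129 141  89  60  63  66  77  86  98 112 125 139 152
 164 175 187 198 209 216 218 212 205 199 193 173 154 149 150 149 145 138
 137 138]
210 [103 104 102 102 104 103  84  63  60  60  68  75  83  96 110 120 133 145
 155 167 178 192 205 210 203 189 186 179 158 139 132 130 132 132 130 132
 134 132]
230 [126 184 231 231 191 127  74  56  58  64  72  82  94 107 119 130 141 150
 163 173 179 188 194 192 187 185 179 154 136 128 126 128 139 148 153 152
 151 156]
250 [ 15  28  64 107 114  85  62  58  64  71  78  91 102 116 130 141 153 163
 173 181 188 191 191 186 182 176 161 151 152 158 157 157 157 156 159 159
 159 155]
0 [-0.00452769  0.04088626  0.17286848] -0.05807996115780566
0 [0.07799825 0.00474086 0.09447795] 1.577489328279423
1 [-0.00356337  0.02634049  0.17291856] -0.04570014044130389
1 [ 0.07798888 -0.02201083  0.09631702] 1.5539105973708294
2 [-0.00262899  0.01032975  0.17295568] -0.03371141546777172
2 [ 0.07793922 -0.05095774  0.09807857] 1.531317207077794
```

arm_command --increments '[[[0, 0, 0, 2.4, 0, 1.8, 0], [0, 0, 0, 1, 0, 0.5, 0], [0, 0, 0, 0, 0, 0, 0]]]'

```text
t: 5.15
tcp_pos: [0.6017, 0.2159, 0.1455]
tcp_rot: [-2.729, -0.728, -0.934]
contact_force: [0.1, -0.3, -0.5]
grip_width: 0.0
```

```bash
python3 - <<'E'
from h import *
np.set_printoptions(precision=4,suppress=True)
W=cam("wrist");W=cam("wrist","pics/w7.png")
s=env.observe();print(W2P(s["tcp_pos"]),s["contact_force"],s["t"])
o,d=ray(W,[(302,190),(302,220),(301.5,250)],True)
g=W["pixels"].astype(int)
for r in (190,210,230,250): print(r,g[r,284:322].mean(1).astype(int))
# back off target: tool -x 25, then -z 60
R=Ro.from_rotvec(s["tcp_rot"]).as_matrix();print(W2P(s["tcp_pos"]+R@[-.02,0,0]),W2P(s["tcp_pos"]+R@[-.02,0,-.06]))
E
```

```text
[-0.0048  0.0003  0.1456] [-1.1781  1.1613  0.3645] 5.25
190 [ 94 103 161 227 237 214 129  66  57  62  70  76  85  98 114 127 138 151
 165 177 188 199 208 216 217 211 203 199 192 174 154 148 149 145 141 136
 136 133]
210 [103 104 130 179 213 213 125  59  57  62  69  77  85 100 115 133 147 158
 168 172 179 188 198 206 207 204 195 183 159 138 129 130 133 130 131 132
 132 128]
230 [235 229 183 148 135 107  70  59  61  65  72  83  96 108 120 132 143 156
 163 173 181 188 194 192 187 183 176 150 132 125 127 134 147 151 153 151
 152 157]
250 [ 16  27  65 101 104  76  59  58  64  72  79  91 106 118 130 142 153 162
 174 182 186 190 191 187 182 172 155 149 154 158 158 154 156 158 159 158
 155 154]
[-0.0206  0.0003  0.1333] [-0.0573  0.0004  0.1807]
```

arm_command --increments '[[[0, 0, 0, -10, 0, 0, 0], [0, 0, 0, -10, 0, 0, 0], [0, 0, 0, 0, 5, -25, 0.3], [0, 0, 0, 0, 10, -30, 1], [0, 0, 0, 6, 9, -5, 1], [0, 0, 0, 0, 0, 0, 1], [0, 0, 0, 0, 0, 0, 1]]]'

```text
t: 5.95
tcp_pos: [0.5679, 0.1694, 0.1809]
tcp_rot: [-2.729, -0.728, -0.928]
contact_force: [-0.4, 1.3, -0.2]
grip_width: 0.0724
```

```bash
python3 - <<'E'
from h import *
np.set_printoptions(precision=4,suppress=True)
W=cam("wrist");W=cam("wrist","pics/w8.png");S=cam("side");T=cam("top","pics/t8.png");im=S["pixels"][:,:,::-1]
cv2.imwrite("pics/s8z.png",cv2.resize(im[150:270,170:330],None,fx=4,fy=4,interpolation=cv2.INTER_CUBIC))
import pickle;pickle.dump((W,S,T),open("w8.pkl","wb"))
s=env.observe();print(W2P(s["tcp_pos"]),s["contact_force"],s["grip_width"],s["t"])
print(rows(P2W(.0098,-.024,.160),Rtool(PY,TH,-1),1))
print(proj(W,[P2W(0,y,.173) for y in (-.04,0,.04)],True))
E
```

```text
[-0.0572 -0.0226  0.1805] [-1.1483 -0.1123 -0.8116] 0.08547546711841818 6.15
[[-0.0027  0.005  -0.0011 40.7028  1.5489 57.0613]]
[[316.0902 241.8619]
 [320.1299 187.423 ]
 [323.0632 126.2348]]
```

View pics/w8.png

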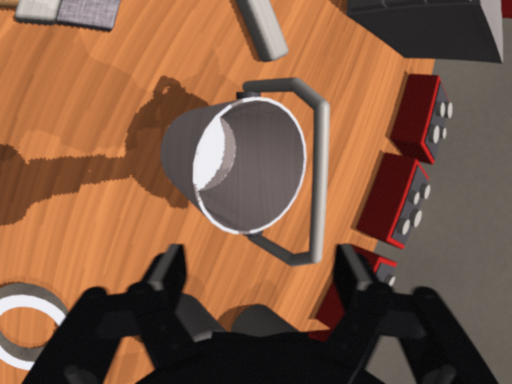

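View pics/s8z.png

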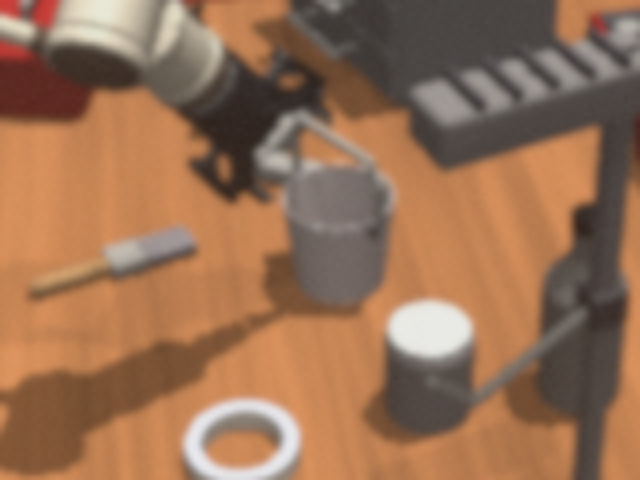

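View pics/t8.png

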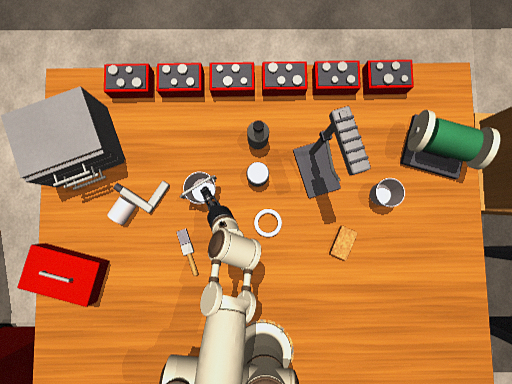

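arm_command --increments '[[[0, 0, 0, 20, 0.8, -5, 1], [0, 0, 0, 20, 0.7, 0, 1], [0, 0, 0, 0, 0, 20, 1], [0, 0, 0, 0, 0, 20, 1], [0, 0, 0, 0, 0, 12, 1], [0, 0, 0, 0, 0, 0, 1]]]'

```text
t: 6.75
tcp_pos: [0.6209, 0.2027, 0.1628]
tcp_rot: [-2.728, -0.732, -0.917]
contact_force: [-0.2, -0.2, 0.3]
grip_width: 0.0856
```

```bash
python3 - <<'E'
from h import *
np.set_printoptions(precision=4,suppress=True)
W=cam("wrist");W=cam("wrist","pics/w9.png")
s=env.observe();print(W2P(s["tcp_pos"]),s["contact_force"],s["grip_width"],s["t"])
print(rows(P2W(.0098,-.024,.160),Rtool(PY,TH,-1),1))
print(proj(W,[P2W(0,y,.173) for y in (-.04,0,.04)],True))
E
```

```text
[ 0.0054 -0.0212  0.1644] [0.5722 0.4139 0.6946] 0.08553741461922418 6.85
[[-0.0063  0.0077 -0.0001  0.8504  2.8636  6.1963]]
[[261.0904 289.9632]
 [261.2578 223.3034]
 [261.3794 140.6459]]
```

View pics/w9.png

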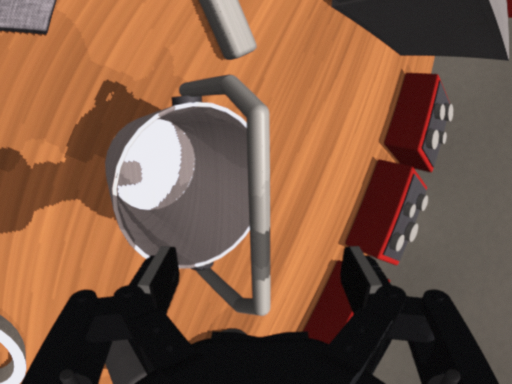

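arm_command --increments '[[[-0.005, 0.006, 0, 1, 3, 6, 1], [0, 0, 0, 0, 0, 0, 0], [0, 0, 0, 0, 0, 0, 0], [0, 0, 0, 0, 0, 0, 0], [0, 0, 0, 0, 0, 0, 0], [0, 0, 0, 0, 0, 0, 0], [0, 0, 0, 0, 0, 0, 0], [0, 0, 0, 0, 0, 0, 0]]]' --force 80

```text
t: 7.65
tcp_pos: [0.6274, 0.2014, 0.1626]
tcp_rot: [-2.727, -0.729, -0.938]
contact_force: [0.7, 0.4, -1.5]
grip_width: 0.0069
```

```bash
python3 - <<'E'
from h import *
np.set_printoptions(precision=4,suppress=True)
W=cam("wrist","pics/w10.png");S=cam("side");im=S["pixels"][:,:,::-1]
cv2.imwrite("pics/s10z.png",cv2.resize(im[150:270,170:330],None,fx=4,fy=4,interpolation=cv2.INTER_CUBIC))
s=env.observe();print(W2P(s["tcp_pos"]),s["contact_force"],s["grip_width"],s["t"])
E
```

```text
[ 0.0103 -0.0251  0.1626] [ 0.6704  0.5201 -0.5132] 0.006663803897986134 7.75
```

View pics/w10.png

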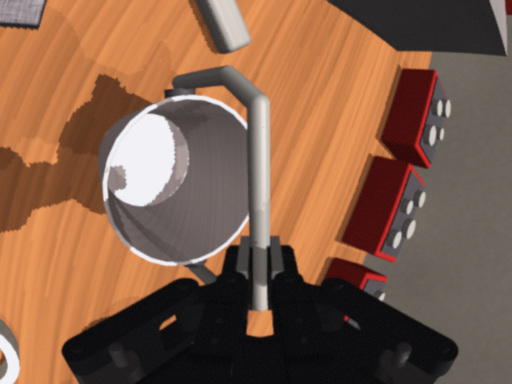

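View pics/s10z.png

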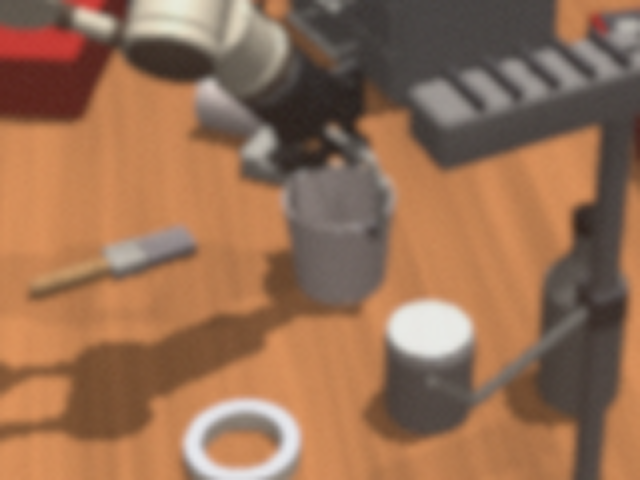

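arm_command --increments '[[[0, 0, 0, 3, 0, -4, 0], [0, 0, 0, 6, 0, -8, 0], [0, 0, 0, 6, 0, -8, 0], [0, 0, 0, 6, 0, -8, 0], [0, 0, 0, 6, 0, -8, 0], [0, 0, 0, 0, 0, 0, 0]]]'

```text
t: 8.35
tcp_pos: [0.6251, 0.201, 0.2097]
tcp_rot: [-2.729, -0.73, -0.932]
contact_force: [0.5, 0.7, -2.5]
grip_width: 0.0073
```

```bash
python3 - <<'E'
from h import *
np.set_printoptions(precision=4,suppress=True)
W=cam("wrist","pics/w11.png");S=cam("side");im=S["pixels"][:,:,::-1]
cv2.imwrite("pics/s11z.png",cv2.resize(im[130:270,170:330],None,fx=4,fy=4,interpolation=cv2.INTER_CUBIC))
s=env.observe();print(W2P(s["tcp_pos"]),s["contact_force"],s["wrist_torque"],s["grip_width"],s["t"])
print(rows(P2W(.0103,-.0251,.21),Rtool(PY,TH,-1),1))
E
```

```text
[ 0.0072 -0.0237  0.2076] [ 0.4818 -0.3367 -3.0166] [-0.3649  0.4879  0.0471] 0.006742097425723119 8.45
[[-0.0019  0.0047  0.0003  3.9329  1.3651 -0.0688]]
```

View pics/w11.png

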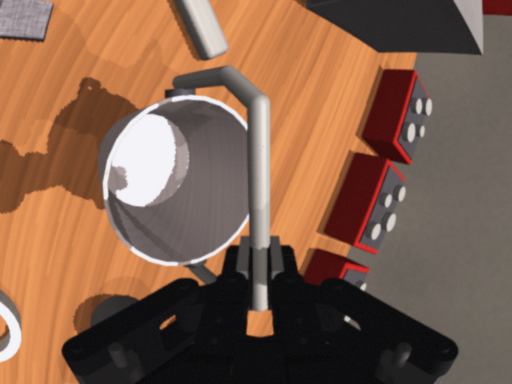

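View pics/s11z.png

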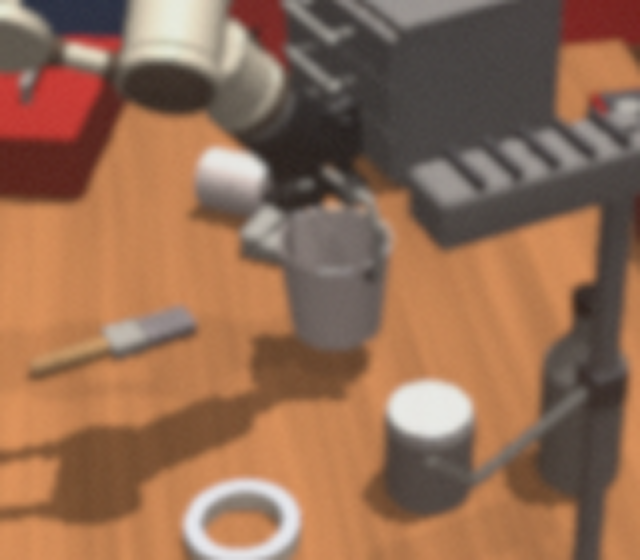

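```bash
python3 - <<'E'
import cv2
t=cv2.imread("pics/top0.png"); s=cv2.imread("pics/side0.png")
cv2.imwrite("pics/t0hz.png",cv2.resize(t[100:205,285:385],None,fx=6,fy=6,interpolation=cv2.INTER_CUBIC)[:600])
cv2.imwrite("pics/s0hz.png",cv2.resize(s[155:325,260:345],None,fx=3.5,fy=3.5,interpolation=cv2.INTER_CUBIC)[:600])
cv2.imwrite("pics/s0h2.png",cv2.resize(s[215:265,270:330],None,fx=10,fy=10,interpolation=cv2.INTER_CUBIC))
E
```

```text
(no output)
```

View pics/t0hz.png

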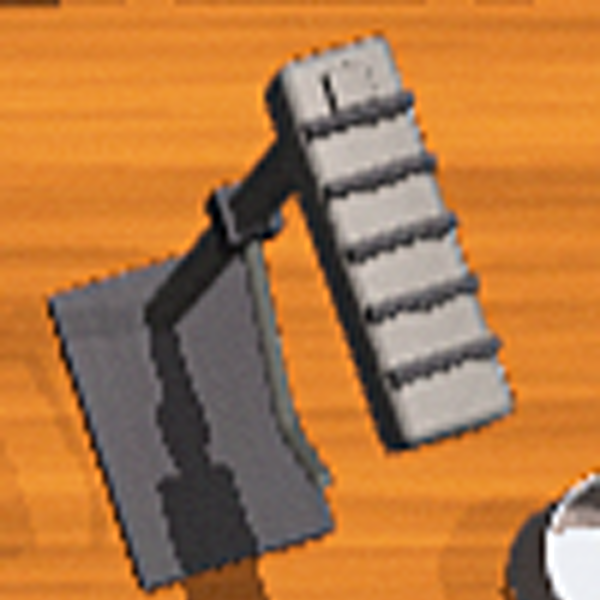

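View pics/s0hz.png

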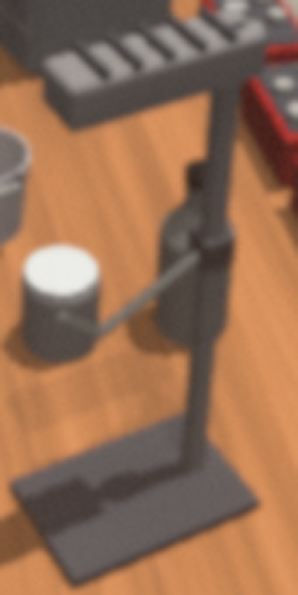

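View pics/s0h2.png

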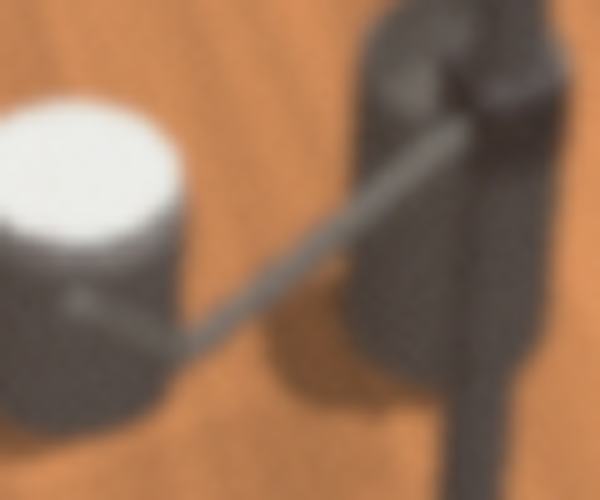

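```bash
python3 - <<'E'
from h import *
from scipy.optimize import least_squares
np.set_printoptions(precision=4,suppress=True,linewidth=140)
T=cam("top");S=cam("side")
z=lambda l,f,ox,oy:np.array([((x+.5)/f+ox-.5,(y+.5)/f+oy-.5) for x,y in l])
zt=lambda l:z(l,6,285,100); zs=lambda l:z(l,3.5,260,155)
obs=[]
tb=zt([(52,300),(145,588),(332,530)]); M1=[(.141,.065,.014),(-.059,.065,.014),(-.059,-.065,.014)]
sb=zs([(14,487),(76,580),(258,502),(185,412)]);M2=[(-.059,.065,.014),(-.059,-.065,.014),(.141,-.065,.014),(.141,.065,.014)]
tl=zt([(510,406),(404,442),(380,38),(286,68)]);M3=[(-.044,-.025,.505),(-.044,.025,.505),(.126,-.025,.505),(.126,.025,.505)]
sl=zs([(45,62),(76,90)]);M4=[(-.044,.025,.505),(-.044,-.025,.505)]
def st(q,M):
    c,s=np.cos(q[2]),np.sin(q[2]);M=np.array(M);return np.c_[q[0]+c*M[:,0]-s*M[:,1],q[1]+s*M[:,0]+c*M[:,1],M[:,2]]
def res(q,full=False):
    r=[proj(T,st(q,M1))-tb,proj(S,st(q,M2))-sb,proj(T,st(q,M3))-tl,proj(S,st(q,M4))-sl]
    if full: return r
    return np.concatenate([x.ravel() for x in r])
f=least_squares(res,[.644,-.234,.29],loss="soft_l1");print(f.x)
for x in res(f.x,True):print(x)
f2=least_squares(lambda q:np.r_[(proj(T,st(q,M1))-tb).ravel(),(proj(S,st(q,M2))-sb).ravel()],f.x);print("base only",f2.x)
h=zs([]) 
tipS=((76.5)/10+270-.5,(300.5)/10+215-.5);vS=(185.5/10+269.5,348.5/10+214.5);tipT=zt([(322,480)])[0]
r1=[a[0] if a.ndim>1 else a for a in ray(S,tipS)];r2=[a[0] if a.ndim>1 else a for a in ray(T,tipT)]
X,e=tri([r1,r2]);print("tip",X,e)
def loc(q,p):
    c,s=np.cos(q[2]),np.sin(q[2]);d=p-np.array([q[0],q[1],.245]);return np.array([c*d[0]+s*d[1],-s*d[0]+c*d[1],d[2]])
print(loc(f.x,X),loc(f2.x,X))
V=plane(S,vS,.245-.017-.005)[0];print(V,loc(f.x,V))
E
```

```text
[ 0.6418 -0.2334  0.2952]
[[-0.855  -0.9414]
 [ 0.1631  0.1666]
 [ 1.1773 -0.5154]]
[[-1.4336 -2.4187]
 [-0.3509  0.1422]
 [ 1.2162 -1.0738]
 [ 0.4893 -1.3692]]
[[ 2.6232  0.476 ]
 [ 1.1415  0.6189]
 [ 1.5344 -2.0348]
 [-1.6469 -1.0952]]
[[-1.5191 -1.4661]
 [-0.9538 -0.0117]]
base only [ 0.6408 -0.2354  0.293 ]
tip [ 0.6056 -0.2423  0.267 ] [np.float64(0.00022442154141700336), np.float64(0.00022442154141710203)]
[-0.0372  0.002   0.022 ] [-0.0357  0.0035  0.022 ]
[ 0.6429 -0.2222  0.223 ] [ 0.0043  0.0104 -0.022 ]
```

```bash
cat >> h.py <<'E'
SEAT=np.array([.6415,-.234,.245]);SY=.293
OFF=np.array([.0103,-.0248,-.0110])  # TCP minus bar middle in bail frame
def F(yaw): 
    c,s=np.cos(yaw),np.sin(yaw); return np.array([[c,-s,0],[s,c,0],[0,0,1]])
def tcp_for(bar,yaw): return np.array(bar)+F(yaw)@OFF
def barnow(s=None):
    s=s or env.observe();R=Ro.from_rotvec(s["tcp_rot"]).as_matrix()
    yaw=np.arctan2(-R[1,1],-R[0,1])-np.pi/2
    return s["tcp_pos"]-R@Rtool(0,TH,-1).T@OFF, yaw, np.arcsin(np.hypot(R[0,2],R[1,2]))
def H2W(x,y,z): return SEAT+F(SY)@np.array([x,y,z])
def W2H(p): return F(SY).T@(np.array(p)-SEAT)
E
python3 - <<'E'
from h import *
np.set_printoptions(precision=3,suppress=True,linewidth=150)
print(barnow())
print(rows(tcp_for([.52,.10,.33],.45),Rtool(.45,TH,-1),8))
E
```

```text
(array([0.602, 0.217, 0.217]), np.float64(0.5234441243144103), np.float64(0.6533140476081948))
[[ -0.006   0.001   0.007  -4.471   7.628 -21.222]
 [ -0.006   0.001   0.007  -4.399   7.783 -21.181]
 [ -0.006   0.001   0.007  -4.325   7.938 -21.139]
 [ -0.006   0.001   0.007  -4.25    8.092 -21.095]
 [ -0.006   0.001   0.007  -4.175   8.246 -21.051]
 [ -0.006   0.001   0.007  -4.098   8.398 -21.006]
 [ -0.006   0.001   0.007  -4.02    8.55  -20.96 ]
 [ -0.006   0.001   0.007  -3.942   8.7   -20.912]]
```

arm_command --increments '[[[-0.003, 0, 0.003, -2, 4, -10, 0], [-0.006, 0.001, 0.007, -4.4, 7.7, -21, 0], [-0.006, 0.001, 0.007, -4.4, 7.8, -21, 0], [-0.006, 0.001, 0.007, -4.3, 8, -21, 0], [-0.006, 0.001, 0.007, -4.2, 8.2, -21, 0], [-0.006, 0.001, 0.007, -4.1, 8.3, -21, 0], [-0.006, 0.001, 0.007, -4, 8.5, -21, 0], [-0.006, 0.001, 0.007, -4, 8.6, -15, 0], [-0.002, 0, 0.004, -2, 4, -8, 0]]]'

```text
t: 9.45
tcp_pos: [0.5376, 0.0794, 0.3114]
tcp_rot: [-2.778, -0.632, -0.936]
contact_force: [-0.5, 0.4, -3.1]
grip_width: 0.0069
```

```bash
python3 - <<'E'
from h import *
np.set_printoptions(precision=3,suppress=True,linewidth=150)
s=env.observe();print(barnow(s),s["contact_force"],s["joint_pos"],s["grip_width"])
print(rows(tcp_for([.515,-.10,.335],.35),Rtool(.35,TH,-1),9))
E
```

```text
(array([0.518, 0.097, 0.323]), np.float64(0.44767967558640587), np.float64(0.6502683840731703)) [-0.536  0.408 -3.066] [-0.331 -0.432  2.092  0.514  1.048 -0.94 ] 0.006860404677395737
[[-0.007  0.001  0.009 -7.12  19.734 -7.2  ]
 [-0.007  0.001  0.009 -6.943 19.841 -7.074]
 [-0.007  0.001  0.009 -6.766 19.947 -6.948]
 [-0.007  0.001  0.009 -6.588 20.05  -6.821]
 [-0.007  0.001  0.009 -6.409 20.151 -6.694]
 [-0.007  0.001  0.009 -6.229 20.249 -6.565]
 [-0.007  0.001  0.009 -6.049 20.345 -6.435]
 [-0.007  0.001  0.009 -5.868 20.439 -6.305]
 [-0.007  0.001  0.009 -5.687 20.53  -6.174]]
```

arm_command --increments '[[[-0.007, 0.001, 0.009, -6, 17, -6, 0], [-0.007, 0.001, 0.009, -6.9, 19.8, -7, 0], [-0.007, 0.001, 0.009, -6.8, 19.9, -6.9, 0], [-0.007, 0.001, 0.009, -6.6, 20, -6.8, 0], [-0.007, 0.001, 0.009, -6.4, 20.1, -6.7, 0], [-0.007, 0.001, 0.009, -6.2, 20.2, -6.6, 0], [-0.007, 0.001, 0.009, -6, 20.3, -6.4, 0], [-0.007, 0.001, 0.009, -5.9, 20.4, -6.3, 0], [-0.007, 0.001, 0.009, -5.7, 20.5, -6.2, 0]]]'

```text
t: 10.35
tcp_pos: [0.5292, -0.1223, 0.3225]
tcp_rot: [-2.831, -0.489, -0.965]
contact_force: [0.1, 0.1, -2.5]
grip_width: 0.0069
```

```bash
python3 - <<'E'
from h import *
np.set_printoptions(precision=3,suppress=True,linewidth=150)
s=env.observe();print(barnow(s),s["contact_force"],s["joint_pos"],s["grip_width"])
b=H2W(-.085,0,.09);print(b)
print(rows(tcp_for(b,SY),Rtool(SY,TH,-1),9))
E
```

```text
(array([ 0.511, -0.102,  0.334]), np.float64(0.34246948646262276), np.float64(0.657565851419063)) [ 0.122  0.141 -2.534] [-0.788 -0.348  2.013  0.627  1.231 -1.27 ] 0.006866055817072054
[ 0.56  -0.259  0.335]
[[-0.003  0.     0.004 -0.548 18.223 -0.66 ]
 [-0.003  0.     0.004 -0.47  18.227 -0.597]
 [-0.003  0.     0.004 -0.393 18.231 -0.533]
 [-0.003  0.     0.004 -0.315 18.234 -0.47 ]
 [-0.003  0.     0.004 -0.237 18.237 -0.407]
 [-0.003  0.     0.004 -0.159 18.239 -0.343]
 [-0.003  0.     0.004 -0.082 18.241 -0.28 ]
 [-0.003  0.     0.004 -0.004 18.242 -0.216]
 [-0.003  0.     0.004  0.074 18.242 -0.153]]
```

arm_command --increments '[[[-0.003, 0, 0.004, -0.5, 18, -0.6, 0], [-0.003, 0, 0.004, -0.5, 18, -0.6, 0], [-0.003, 0, 0.004, -0.4, 18, -0.5, 0], [-0.003, 0, 0.004, -0.3, 18, -0.5, 0], [-0.003, 0, 0.004, -0.2, 18, -0.4, 0], [-0.003, 0, 0.004, -0.2, 18, -0.3, 0], [-0.003, 0, 0.004, 0, 16, -0.3, 0], [-0.003, 0, 0.004, 0, 12, -0.2, 0], [0, 0, 0, 0, 6, 0, 0], [0, 0, 0, 0, 0, 0, 0], [0, 0, 0, 0, 0, 0, 0]]]'

```text
t: 11.45
tcp_pos: [0.5687, -0.2666, 0.3183]
tcp_rot: [-2.854, -0.421, -0.961]
contact_force: [-0.9, 0.1, -3.0]
grip_width: 0.0072
```

```bash
python3 - <<'E'
from h import *
import pickle
np.set_printoptions(precision=3,suppress=True,linewidth=150)
W=cam("wrist");W=cam("wrist","pics/w12.png");S=cam("side","pics/s12.png");T=cam("top","pics/t12.png")
pickle.dump((W,S,T),open("w12.pkl","wb"))
im=S["pixels"][:,:,::-1]
cv2.imwrite("pics/s12z.png",cv2.resize(im[150:310,200:340],None,fx=3.7,fy=3.7,interpolation=cv2.INTER_CUBIC))
s=env.observe();b=barnow(s);print(b,W2H(b[0]),s["contact_force"],s["joint_pos"],s["grip_width"])
E
```

```text
(array([ 0.552, -0.246,  0.33 ]), np.float64(0.29589678899726657), np.float64(0.6505828124705547)) [-0.089  0.015  0.085] [-0.046  0.013 -3.09 ] [-0.926 -0.036  1.751  0.645  1.25  -1.374] 0.006944871788573391
```

View pics/w12.png

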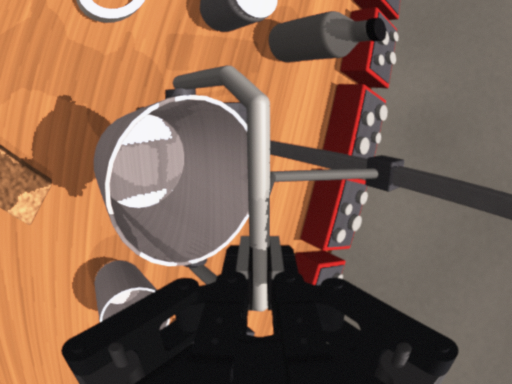

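View pics/s12z.png

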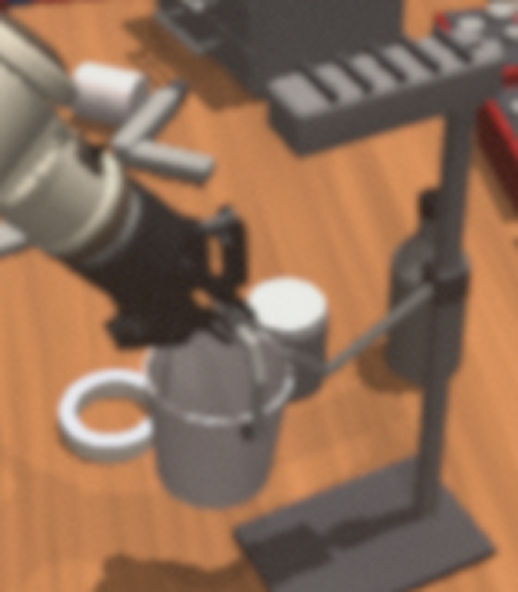

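View pics/t12.png

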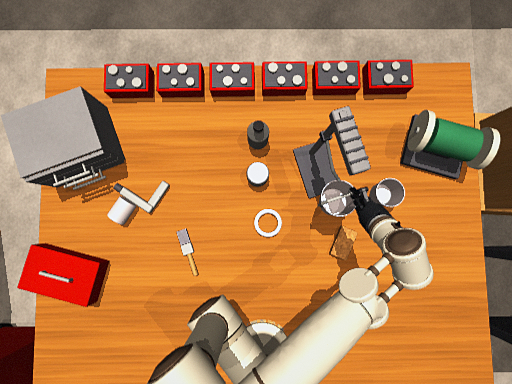

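```bash
python3 - <<'E'
from h import *
import pickle
np.set_printoptions(precision=2,suppress=True,linewidth=150)
W,S,T=pickle.load(open("w12.pkl","rb"))
for y in (-.005,0,.005):
    print(y,proj(W,[H2W(0,y,-.017),H2W(.02,y,-.004),H2W(.05,y,.016),H2W(.08,y,.036),H2W(.097,y,.048)],True).tolist())
print(proj(W,[H2W(.106,0,.0),H2W(.106,0,.06),H2W(.106,0,.12)],True).tolist())
s=env.observe();b,yw,_=barnow(s)
print([ (yy,proj(W,b+F(yw)@[0,yy,0],True).tolist()) for yy in (-.052,0,.052,.066)])
im=W["pixels"][:,:,::-1]
cv2.imwrite("pics/w12z.png",cv2.resize(im[60:230,230:430],None,fx=3.5,fy=3.5,interpolation=cv2.INTER_CUBIC))
E
```

```text
-0.005 [[267.46021044969444, 181.64347730115506], [293.0302014754162, 181.11577126054866], [330.2122385076735, 180.56246962433065], [364.7577135109451, 180.15020724397877], [383.4972017564463, 180.11983204045376]]
0 [[267.48967041797675, 176.37718904740416], [293.1874079785189, 175.90105499230881], [330.54191205197185, 175.46395871392238], [365.22541646268064, 175.2115570438984], [384.0298823067369, 175.28027175852]]
0.005 [[267.5177267253905, 171.06131501909758], [293.33916612107754, 170.63823308803524], [330.860683351062, 170.32045457979348], [365.6778982657368, 170.23188661277692], [384.5453534023747, 170.4019832243666]]
[[351.08581360808734, 165.12558777740807], [398.35298849386896, 176.5340319852992], [453.5213384340626, 191.0139178291018]]
[(-0.052, [[256.07205595716414, 306.47798360692036]]), (0, [[255.00179419822106, 219.77052324495207]]), (0.052, [[254.00749864812778, 105.53945519870948]]), (0.066, [[253.81151846584774, 72.95599142560206]])]
```

View pics/w12z.png

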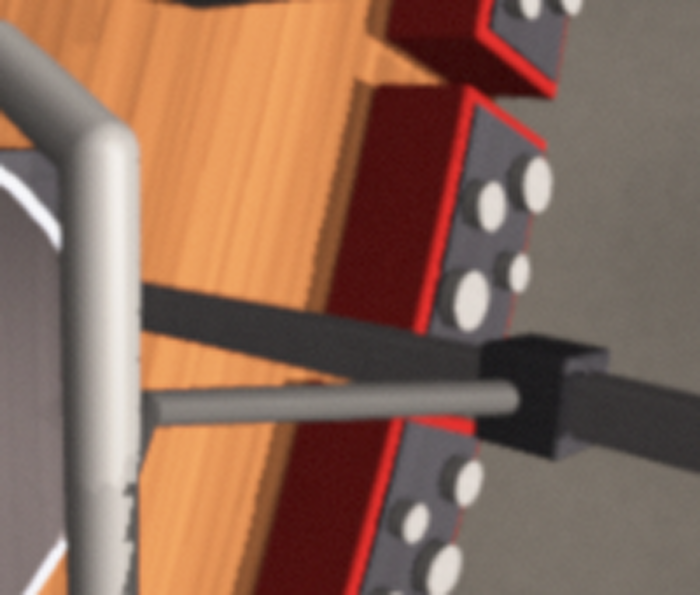

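```bash
sed -i 's/^SEAT=.*/SEAT=np.array([.6415,-.2343,.245]);SY=.303/' h.py; python3 - <<'E'
from h import *
np.set_printoptions(precision=3,suppress=True,linewidth=150)
b=H2W(-.105,0,.039)
print(rows(tcp_for(b,SY),Rtool(SY,TH,-1),4))
E
```

```text
[[ -0.      0.002  -0.002  -9.974   4.08    6.688]
 [ -0.      0.002  -0.002 -10.      4.055   6.666]
 [ -0.      0.002  -0.002 -10.025   4.03    6.643]
 [ -0.      0.002  -0.002 -10.05    4.004   6.62 ]]
```

arm_command --increments '[[[0, 0.002, -0.002, -10, 4, 6.6, 0], [0, 0.002, -0.002, -10, 4, 6.6, 0], [0, 0.002, -0.002, -10, 4, 6.6, 0], [0, 0.002, -0.002, -10, 4, 6.6, 0], [0, 0, 0, 0, 0, 0, 0], [0, 0, 0, 0, 0, 0, 0]]]'

```text
t: 12.25
tcp_pos: [0.5569, -0.2873, 0.2679]
tcp_rot: [-2.849, -0.432, -0.974]
contact_force: [0.4, 0.2, -2.5]
grip_width: 0.0068
```

```bash
python3 - <<'E'
from h import *
import pickle
np.set_printoptions(precision=4,suppress=True,linewidth=150)
W=cam("wrist");W=cam("wrist","pics/w13.png");S=cam("side","pics/s13.png")
im=S["pixels"][:,:,::-1]
cv2.imwrite("pics/s13z.png",cv2.resize(im[180:300,200:340],None,fx=5,fy=5,interpolation=cv2.INTER_CUBIC))
s=env.observe();b=barnow(s);print(b,W2H(b[0]),s["contact_force"],s["grip_width"])
print(rows(tcp_for(H2W(-.06,0,.039),SY),Rtool(SY,TH,-1),3))
E
```

```text
(array([ 0.54  , -0.2665,  0.2798]), np.float64(0.3028336207785931), np.float64(0.6592468169604262)) [-0.1065 -0.0005  0.0348] [-0.6998 -0.254  -3.0556] 0.007040797001927626
[[-0.0003  0.0003 -0.0003 13.1227 -0.1625  8.3884]
 [-0.0003  0.0003 -0.0003 13.1206 -0.1611  8.3917]
 [-0.0003  0.0003 -0.0003 13.1186 -0.1597  8.3949]]
```

View pics/w13.png

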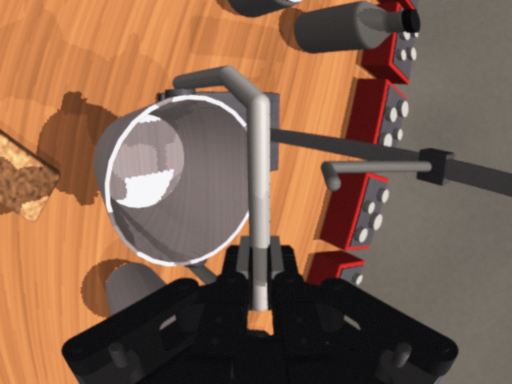

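View pics/s13z.png

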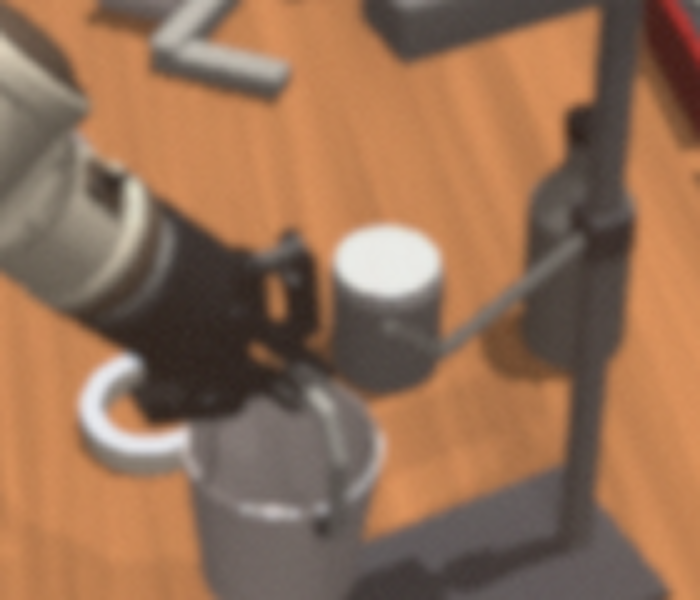

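```bash
python3 - <<'E'
from h import *
np.set_printoptions(precision=1,suppress=True,linewidth=150)
W=cam("wrist")
print(proj(W,[H2W(-.036,0,.022),H2W(0,0,-.017),H2W(.05,0,.016),H2W(.097,0,.048)],True))
im=W["pixels"][:,:,::-1]
cv2.imwrite("pics/w13z.png",cv2.resize(im[120:220,290:470],None,fx=4.4,fy=4.4,interpolation=cv2.INTER_CUBIC))
s=env.observe();b,yw,_=barnow(s);print(proj(W,[b+F(yw)@[0,y,0] for y in (0,.03,.052)],True), W2H(b))
E
```

```text
[[330.1 185.7]
 [320.9 166.9]
 [385.4 166.9]
 [435.9 167.6]]
[[255.3 220.1]
 [254.9 156.5]
 [254.7 105.9]] [-0.1 -0.   0. ]
```

View pics/w13z.png

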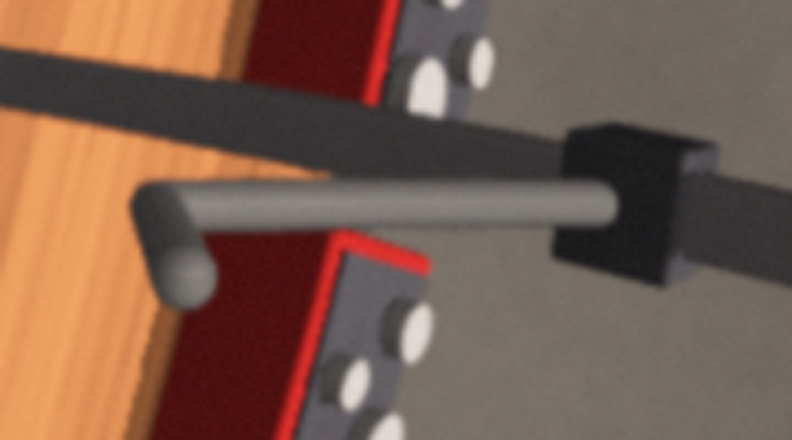

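arm_command --increments '[[[0, 0, 0, 10, 0, 4, 0], [0, 0, 0, 10, 0, 8, 0], [0, 0, 0, 10, 0, 8, 0], [0, 0, 0, 6, 0, 5, 0], [0, 0, 0, 0, 0, 0, 0]]]'

```text
t: 12.95
tcp_pos: [0.6044, -0.2723, 0.2739]
tcp_rot: [-2.85, -0.439, -0.98]
contact_force: [-0.8, 0.1, -3.4]
grip_width: 0.0069
```

```bash
python3 - <<'E'
from h import *
np.set_printoptions(precision=4,suppress=True,linewidth=150)
W=cam("wrist","pics/w14.png");S=cam("side","pics/s14.png")
im=S["pixels"][:,:,::-1]
cv2.imwrite("pics/s14z.png",cv2.resize(im[180:300,200:340],None,fx=5,fy=5,interpolation=cv2.INTER_CUBIC))
s=env.observe();b=barnow(s);print(b,W2H(b[0]),s["contact_force"],s["grip_width"])
print(rows(tcp_for(H2W(-.005,0,.039),SY),Rtool(SY,TH,-1),5))
E
```

```text
(array([ 0.5862, -0.2522,  0.2846]), np.float64(0.3038116432765354), np.float64(0.6612445570652176)) [-0.0581 -0.0006  0.0396] [-0.2129  0.7    -2.4157] 0.007122080698742434
[[ 0.0002 -0.0002  0.0004  8.2958 -0.115   6.6262]
 [ 0.0002 -0.0002  0.0004  8.2974 -0.1167  6.6241]
 [ 0.0002 -0.0002  0.0004  8.299  -0.1184  6.6221]
 [ 0.0002 -0.0002  0.0004  8.3006 -0.12    6.6201]
 [ 0.0002 -0.0002  0.0004  8.3022 -0.1217  6.618 ]]
```

View pics/w14.png

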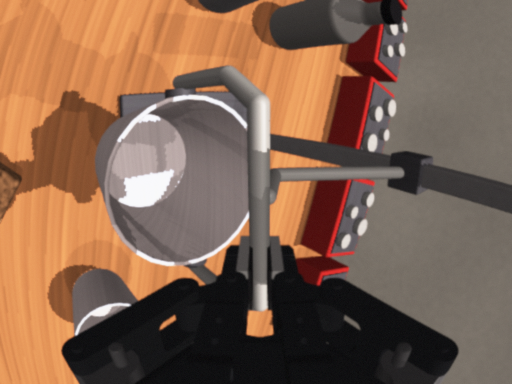

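View pics/s14z.png

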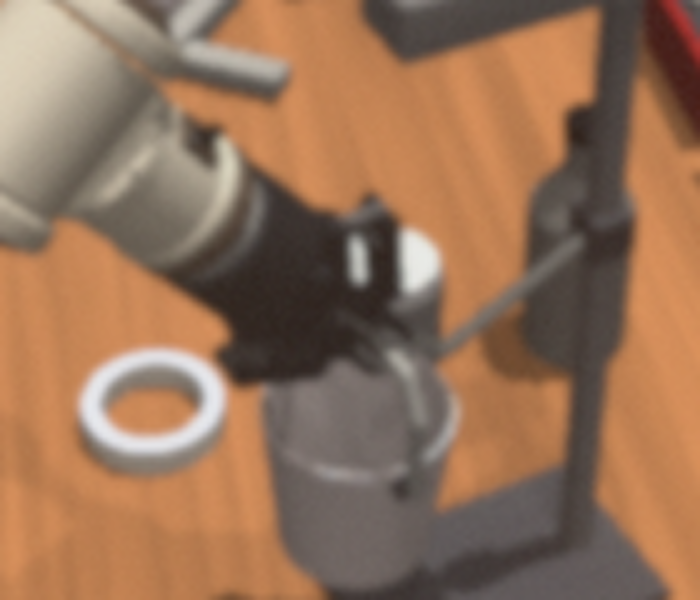

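arm_command --increments '[[[0, 0, 0, 7.5, 0, 5, 0], [0, 0, 0, 8, 0, 6, 0], [0, 0, 0, 8, 0, 6, 0], [0, 0, 0, 2, 0, 1, 0]]]'

```text
t: 13.45
tcp_pos: [0.635, -0.2633, 0.2749]
tcp_rot: [-2.851, -0.435, -0.979]
contact_force: [0.1, 0.7, -2.7]
grip_width: 0.0075
```

```bash
python3 - <<'E'
from h import *
np.set_printoptions(precision=4,suppress=True,linewidth=150)
W=cam("wrist","pics/w15.png");S=cam("side","pics/s15.png")
im=S["pixels"][:,:,::-1]
cv2.imwrite("pics/s15z.png",cv2.resize(im[180:300,200:340],None,fx=5,fy=5,interpolation=cv2.INTER_CUBIC))
s=env.observe();b=barnow(s);print(b,W2H(b[0]),s["contact_force"],s["wrist_torque"],s["grip_width"])
print(rows(tcp_for(H2W(-.002,0,.039),SY),Rtool(SY,TH,-1),3))
E
```

```text
(array([ 0.6172, -0.2429,  0.2858]), np.float64(0.30225663318093554), np.float64(0.6606776240154484)) [-0.0257 -0.001   0.0408] [-1.109  -1.126  -2.7616] [-0.2161  0.5514  0.0119] 0.006739326362271433
[[ 0.0006 -0.0002  0.0002  5.8696 -0.3391  5.3496]
 [ 0.0006 -0.0002  0.0002  5.8707 -0.3368  5.3485]
 [ 0.0006 -0.0002  0.0002  5.8719 -0.3345  5.3473]]
```

View pics/w15.png

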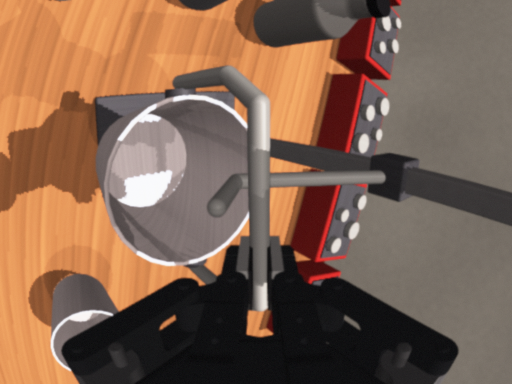

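View pics/s15z.png

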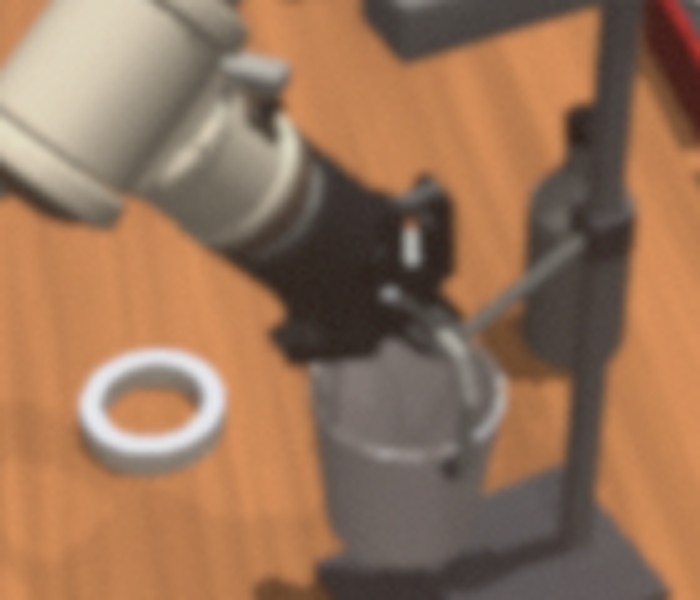

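arm_command --increments '[[[0, 0, 0, 5.5, -0.4, 5.3, 0], [0, 0, 0, 5.8, -0.3, 5.3, 0], [0, 0, 0, 4.5, -0.3, 4.2, 0], [0, 0, 0, 0, 0, 0, 0]]]'

```text
t: 13.95
tcp_pos: [0.6562, -0.2558, 0.2725]
tcp_rot: [-2.851, -0.434, -0.978]
contact_force: [-0.0, 0.1, -2.7]
grip_width: 0.007
```

```bash
python3 - <<'E'
from h import *
np.set_printoptions(precision=4,suppress=True,linewidth=150)
W=cam("wrist","pics/w16.png")
s=env.observe();b=barnow(s);print(b,W2H(b[0]),s["contact_force"],s["wrist_torque"],s["grip_width"])
print(rows(tcp_for(H2W(0,0,.01),SY),Rtool(SY,TH,-1),4))
E
```

```text
(array([ 0.6387, -0.2353,  0.2834]), np.float64(0.3015350643891379), np.float64(0.6601702722326398)) [-0.003  -0.0001  0.0384] [ 0.0607  0.2749 -3.6694] [-0.2416  0.464   0.0273] 0.007084503669313964
[[ 0.0005 -0.     -0.0001 -3.7576 -0.0415  6.0748]
 [ 0.0005 -0.     -0.0001 -3.7573 -0.0389  6.075 ]
 [ 0.0005 -0.     -0.0001 -3.7571 -0.0362  6.0752]
 [ 0.0005 -0.     -0.0001 -3.7568 -0.0336  6.0754]]
```

View pics/w16.png

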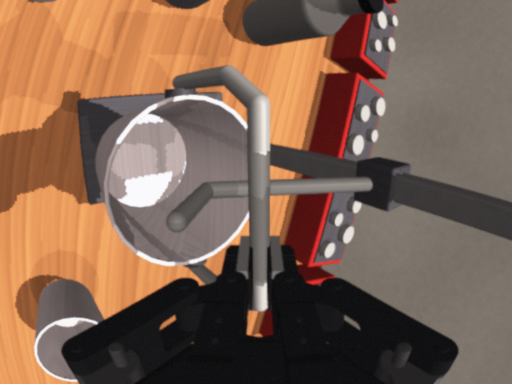

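arm_command --increments '[[[0, 0, 0, -3.7, 0, 6, 0], [0, 0, 0, -3.7, 0, 6, 0], [0, 0, 0, -3.7, 0, 6, 0], [0, 0, 0, -2, 0, 3, 0]]]'

```text
t: 14.4
tcp_pos: [0.6581, -0.2555, 0.2457]
tcp_rot: [-2.852, -0.434, -0.977]
contact_force: [-0.2, -0.5, -2.1]
grip_width: 0.0069
```

```bash
python3 - <<'E'
from h import *
np.set_printoptions(precision=4,suppress=True,linewidth=150)
W=cam("wrist","pics/w17.png");S=cam("side");im=S["pixels"][:,:,::-1]
cv2.imwrite("pics/s17z.png",cv2.resize(im[180:300,200:340],None,fx=5,fy=5,interpolation=cv2.INTER_CUBIC))
s=env.observe();b=barnow(s);print(b,W2H(b[0]),s["contact_force"],s["wrist_torque"],s["grip_width"])
print(rows(tcp_for(H2W(0,0,.0),SY),Rtool(SY,TH,-1),4))
E
```

```text
(array([ 0.6408, -0.2347,  0.2568]), np.float64(0.30118083791609296), np.float64(0.6596433692415572)) [-0.0007 -0.0002  0.0118] [-0.0391 -0.4846 -3.1192] [-0.1929  0.5644  0.0003] 0.006430569792455862
[[ 0.0005  0.0001 -0.0002 -1.6505 -0.0658  2.4535]
 [ 0.0005  0.0001 -0.0002 -1.6507 -0.0648  2.4534]
 [ 0.0005  0.0001 -0.0002 -1.651  -0.0638  2.4533]
 [ 0.0005  0.0001 -0.0002 -1.6512 -0.0628  2.4532]]
```

View pics/w17.png

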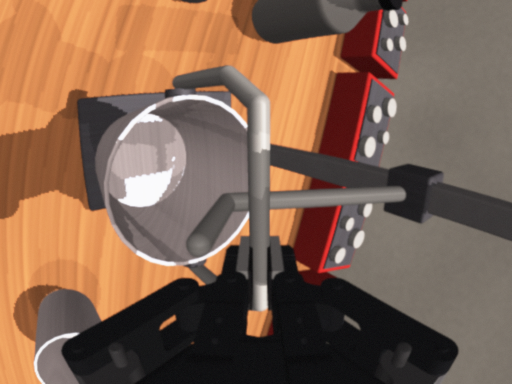

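View pics/s17z.png

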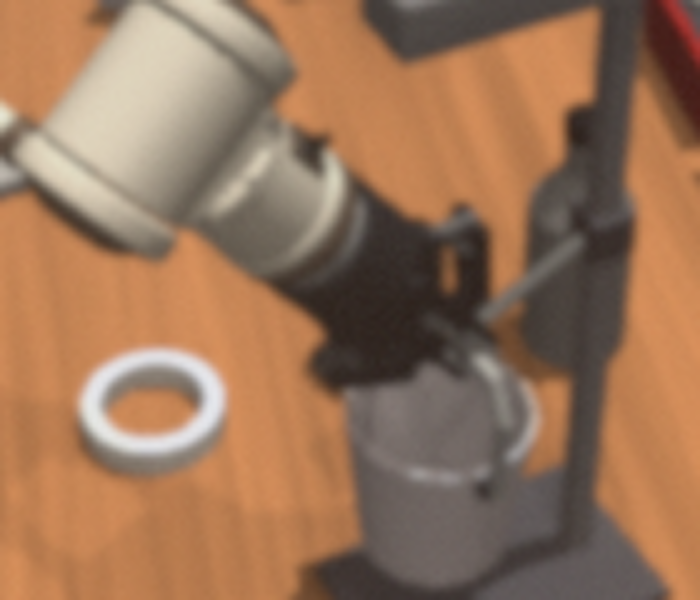

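arm_command --increments '[[[0, 0, 0, -1.7, 0, 2.4, 0], [0, 0, 0, -1.7, 0, 2.4, 0], [0, 0, 0, -1.2, 0, 1.8, 0]]]'

```text
t: 14.8
tcp_pos: [0.6588, -0.2558, 0.2382]
tcp_rot: [-2.853, -0.434, -0.979]
contact_force: [1.7, -0.4, -2.7]
grip_width: 0.0069
```

```bash
python3 - <<'E'
from h import *
np.set_printoptions(precision=4,suppress=True,linewidth=150)
s=env.observe();b=barnow(s);print(b,W2H(b[0]),s["contact_force"],s["wrist_torque"],s["grip_width"])
W=cam("wrist","pics/w18.png")
E
```

```text
(array([ 0.6416, -0.2351,  0.2492]), np.float64(0.30070766601081633), np.float64(0.6607081427494101)) [-0.0002 -0.0008  0.0042] [ 1.6845 -0.4186 -2.7132] [-0.291   0.5529  0.0107] 0.006877779899240118
```

View pics/w18.png

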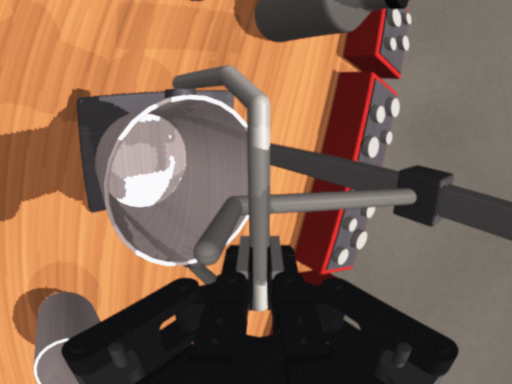

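arm_command --increments '[[[0, 0, 0, -1.2, -0.5, 1.6, 0], [0, 0, 0, -0.6, 0, 0.8, 0], [0, 0, 0, 0, 0, 0, 0]]]'

```text
t: 15.15
tcp_pos: [0.6587, -0.2552, 0.235]
tcp_rot: [-2.852, -0.434, -0.979]
contact_force: [-0.5, -0.7, -3.1]
grip_width: 0.0067
```

```bash
python3 - <<'E'
from h import *
np.set_printoptions(precision=4,suppress=True,linewidth=150)
for i in range(3):
    s=env.observe();b=barnow(s);print(W2H(b[0]),s["contact_force"],s["wrist_torque"],s["grip_width"]);cam("side")
W=cam("wrist","pics/w19.png")
E
```

```text
[-0.     -0.0002  0.001 ] [-0.5343 -0.7393 -3.0727] [-0.1385  0.511   0.0275] 0.00666396803428717
[-0.0001 -0.0002  0.001 ] [-0.2144 -0.5135 -3.156 ] [-0.1854  0.5843  0.0801] 0.007036957337877226
[-0.0001 -0.0002  0.001 ] [-0.9202 -0.4336 -1.9928] [-0.2197  0.5132  0.0582] 0.006789752651499463
```

View pics/w19.png

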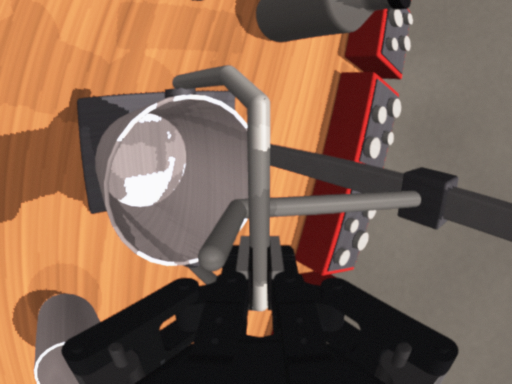

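```bash
python3 - <<'E'
from h import *
np.set_printoptions(precision=1,suppress=True,linewidth=150)
W=cam("wrist")
for y in (-.003,0,.003): print(y,proj(W,[H2W(-.036,y,.022),H2W(-.003,y,-.017),H2W(.02,y,-.002),H2W(.05,y,.016),H2W(.097,y,.048)],True).tolist())
im=W["pixels"][:,:,::-1]
cv2.imwrite("pics/w19z.png",cv2.resize(im[90:270,190:350],None,fx=4.4,fy=4.4,interpolation=cv2.INTER_CUBIC)[:600])
cv2.imwrite("pics/w19y.png",cv2.resize(im[180:270,190:350],None,fx=4.4,fy=4.4,interpolation=cv2.INTER_CUBIC)[:600])
E
```

```text
-0.003 [[209.89196483134523, 270.13111634005327], [229.00415093661627, 215.01497695572752], [282.3506146337387, 213.33292147732516], [345.06268629092926, 209.82516592428993], [429.44168163046425, 206.1061615189915]]
0 [[209.23314229394734, 263.0624252548166], [228.78666028921083, 209.55786589560122], [282.50880029806603, 207.93086966955], [345.6022225247999, 204.669149018227], [430.30757483218326, 201.4690268110451]]
0.003 [[208.5767417705099, 255.77871505028355], [228.57314897216452, 204.01998614884033], [282.66399101156475, 202.45083735579522], [346.13101951482713, 199.44615814151095], [431.1549463171713, 196.78364943668447]]
```

View pics/w19y.png

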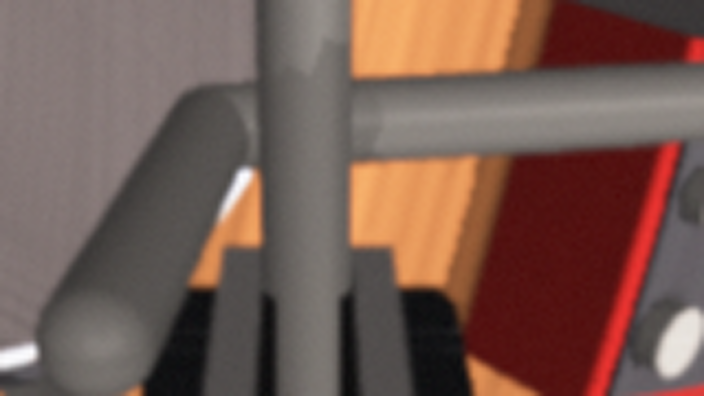

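arm_command --increments '[[[0, 0, 0, -0.7, -1, 0.9, 0], [0, 0, 0, -0.7, 0, 0.9, 0], [0, 0, 0, -0.3, 0, 0.4, 0]]]'

```text
t: 15.7
tcp_pos: [0.6591, -0.2552, 0.2345]
tcp_rot: [-2.854, -0.434, -0.984]
contact_force: [-3.5, 0.8, 1.3]
grip_width: 0.0069
```

```bash
python3 - <<'E'
from h import *
np.set_printoptions(precision=4,suppress=True,linewidth=150)
for i in range(3):
    s=env.observe();b=barnow(s);print(W2H(b[0]),s["contact_force"],s["wrist_torque"],s["grip_width"]);cam("side")
E
```

```text
[ 0.0003 -0.0003  0.0004] [-3.5395  0.7655  1.3341] [0.0172 0.6579 0.2221] 0.006924684453140875
[ 0.0003 -0.0003  0.0004] [-3.2579  0.4441  2.5166] [0.0024 0.6295 0.2009] 0.007094233874089355
[ 0.0003 -0.0003  0.0003] [-4.25   -0.2582  3.2599] [0.0726 0.5606 0.24  ] 0.007096014021348
```

arm_command --increments '[[[0, 0, 0, -1.4, -0.5, 0, 0], [0, 0, 0, -0.7, 0, 0.3, 0], [0, 0, 0, 0, 0, 0, 0]]]'

```text
t: 16.15
tcp_pos: [0.6585, -0.2554, 0.2344]
tcp_rot: [-2.853, -0.434, -0.988]
contact_force: [-2.2, -0.5, 1.5]
grip_width: 0.0067
```

```bash
python3 - <<'E'
from h import *
np.set_printoptions(precision=4,suppress=True,linewidth=150)
for i in range(3):
    s=env.observe();b=barnow(s);print(W2H(b[0]),s["contact_force"],s["wrist_torque"],s["grip_width"]);cam("side")
E
```

```text
[-0.0004 -0.0003  0.0001] [-2.2045 -0.475   1.4591] [0.01   0.3974 0.117 ] 0.006689686575354259
[-0.0004 -0.0002  0.0001] [-1.7378  0.5343  2.1527] [0.036  0.3323 0.1234] 0.006701537052764829
[-0.0004 -0.0003  0.0001] [-1.9537  1.2777  1.6592] [0.0653 0.3281 0.0754] 0.007106178574330044
```

arm_command --increments '[[[0, 0, 0, -1.3, -0.6, -0.3, 0], [0, 0, 0, -0.6, -0.3, -0.3, 0], [0, 0, 0, 0, 0, 0, 0]]]'

```text
t: 16.6
tcp_pos: [0.6571, -0.2555, 0.234]
tcp_rot: [-2.854, -0.432, -0.991]
contact_force: [0.0, 0.9, 1.0]
grip_width: 0.0069
```

```bash
python3 - <<'E'
from h import *
np.set_printoptions(precision=4,suppress=True,linewidth=150)
for i in range(3):
    s=env.observe();b=barnow(s);print(W2H(b[0]),s["contact_force"],s["wrist_torque"],s["grip_width"]);cam("side")
W=cam("wrist","pics/w20.png");S=cam("side");im=S["pixels"][:,:,::-1]
cv2.imwrite("pics/s20z.png",cv2.resize(im[180:300,200:340],None,fx=5,fy=5,interpolation=cv2.INTER_CUBIC))
E
```

```text
[-0.0017  0.0001 -0.0002] [0.0101 0.8626 0.9727] [ 0.0231  0.1489 -0.0457] 0.006924523608621933
[-0.0017  0.0001 -0.0003] [0.647  0.5493 0.4873] [-0.0875  0.1099 -0.0233] 0.0068466123198700855
[-0.0017  0.0001 -0.0003] [0.7971 0.2035 0.7156] [-0.0551  0.0838 -0.0455] 0.007142838762661763
```

View pics/w20.png

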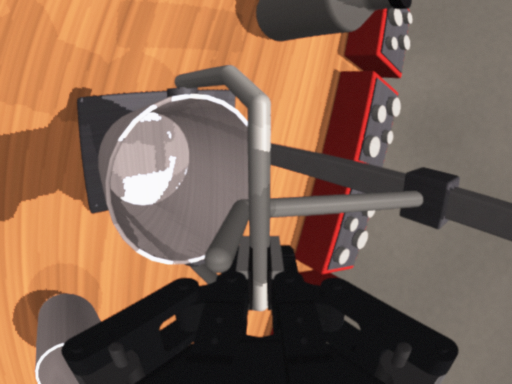

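View pics/s20z.png

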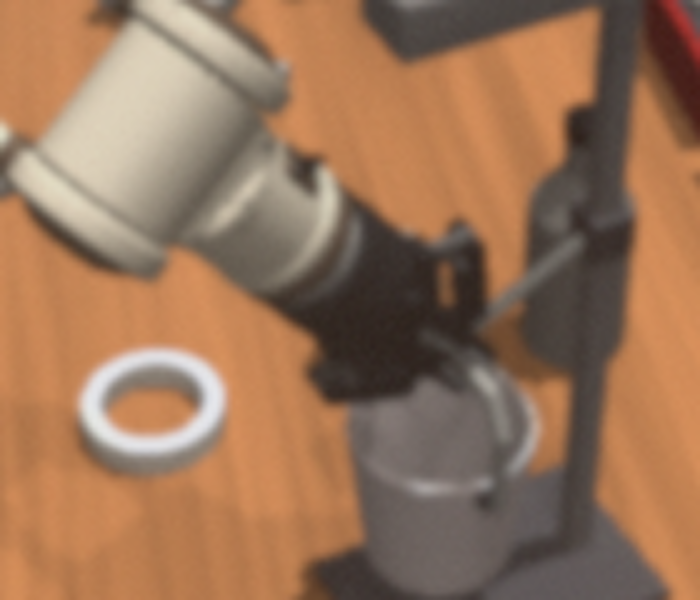

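arm_command --increments '[[[0, 0, 0, 0, 0, 0, 0], [0, 0, 0, 0, 0, 0, 0.15], [0, 0, 0, 0, 0, 0, 0.2], [0, 0, 0, 0, 0, 0, 0.25], [0, 0, 0, 0, 0, 0, 0.3], [0, 0, 0, 0, 0, 0, 0.35]]]' --force 20

```text
t: 17.45
tcp_pos: [0.6561, -0.255, 0.2325]
tcp_rot: [-2.854, -0.433, -0.987]
contact_force: [0.4, -0.5, 0.2]
grip_width: 0.0299
```

```bash
python3 - <<'E'
from h import *
np.set_printoptions(precision=4,suppress=True,linewidth=150)
for i in range(2):
    s=env.observe();b=barnow(s);print(W2H(b[0]),s["contact_force"],s["wrist_torque"],s["grip_width"]);cam("side")
W=cam("wrist","pics/w21.png");S=cam("side");im=S["pixels"][:,:,::-1]
cv2.imwrite("pics/s21z.png",cv2.resize(im[180:300,200:340],None,fx=5,fy=5,interpolation=cv2.INTER_CUBIC))
E
```

```text
[-0.0025  0.0008 -0.0018] [ 0.3809 -0.48    0.2262] [-0.0826  0.3386 -0.0265] 0.02991514806831426
[-0.0025  0.0008 -0.0018] [ 0.4418 -0.032   0.1228] [-0.0523  0.2633 -0.0205] 0.029768938018625676
```

View pics/w21.png

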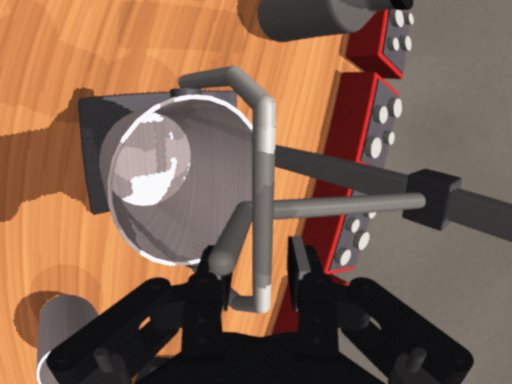

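View pics/s21z.png

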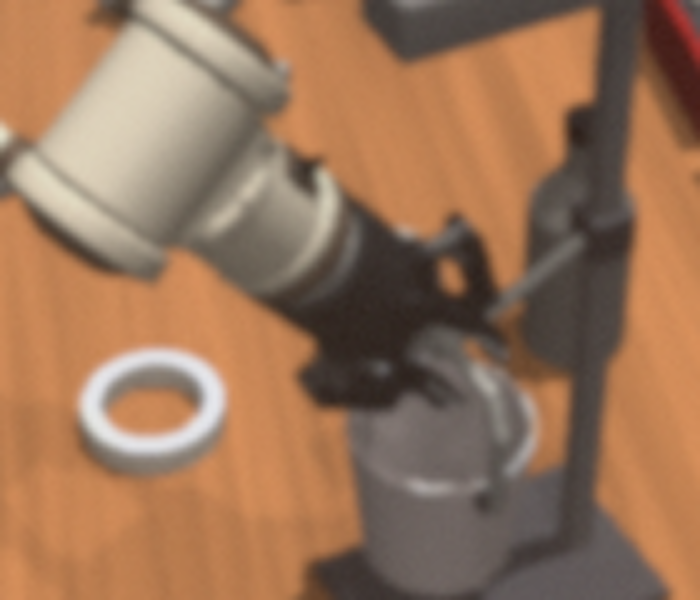

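arm_command --increments '[[[0, 0, 0, 1, 0, -5, 0.45], [0, 0, 0, 1, 0.5, -8, 0.5], [0, 0, 0, 0, 1, -10, 0.5], [0, 0, 0, 0, 1, -10, 0.5]]]'

```text
t: 18.05
tcp_pos: [0.6377, -0.2626, 0.2609]
tcp_rot: [-2.853, -0.434, -0.985]
contact_force: [-0.3, 0.5, 0.1]
grip_width: 0.0426
```

```bash
python3 - <<'E'
from h import *
np.set_printoptions(precision=4,suppress=True,linewidth=150)
s=env.observe();b=barnow(s);print(W2H(b[0]),s["contact_force"],s["wrist_torque"],s["grip_width"])
W=cam("wrist","pics/w22.png")
E
```

```text
[-0.0224 -0.001   0.0267] [-0.2922  0.5377  0.0751] [-0.1134  0.2407 -0.0133] 0.04255736522872129
```

View pics/w22.png

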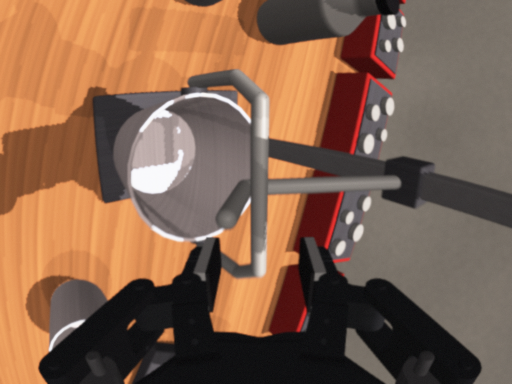

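arm_command --increments '[[[0, 0, 0, 0, 0, -15, 0.5], [0, 0, 0, 0, 0, -25, 0.5], [0, 0, 0, 0, 0, -30, 0.5], [0, 0, 0, 0, 0, -30, 0.5], [0, 0, 0, 0, 0, -20, 0.5], [0, 0, 0, 0, 0, 0, 0.5], [0, 0, 0, 0, 0, 0, 0.5]]]'

```text
t: 18.8
tcp_pos: [0.561, -0.2871, 0.3663]
tcp_rot: [-2.859, -0.434, -0.991]
contact_force: [0.2, 0.1, -0.4]
grip_width: 0.0428
```

```bash
python3 - <<'E'
from h import *
np.set_printoptions(precision=4,suppress=True,linewidth=150)
s=env.observe();print(W2H(s["tcp_pos"]),s["contact_force"],s["qd"])
W=cam("wrist","pics/w23.png");T=cam("top","pics/t23.png");S=cam("side");im=S["pixels"][:,:,::-1]
cv2.imwrite("pics/s23z.png",cv2.resize(im[150:310,200:340],None,fx=3.7,fy=3.7,interpolation=cv2.INTER_CUBIC))
E
```

```text
[-0.0926 -0.0264  0.1213] [ 0.1693  0.1488 -0.413 ] [-0.0126 -0.0213 -0.0117  0.0002  0.006  -0.0002]
```

View pics/w23.png

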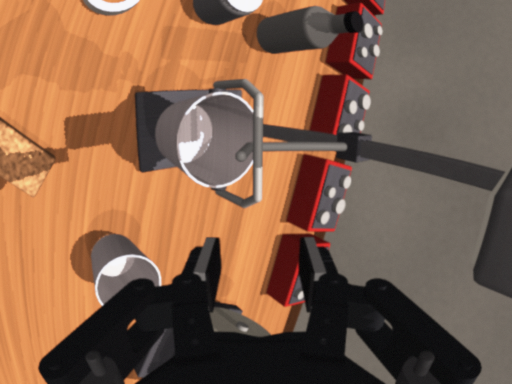

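View pics/s23z.png

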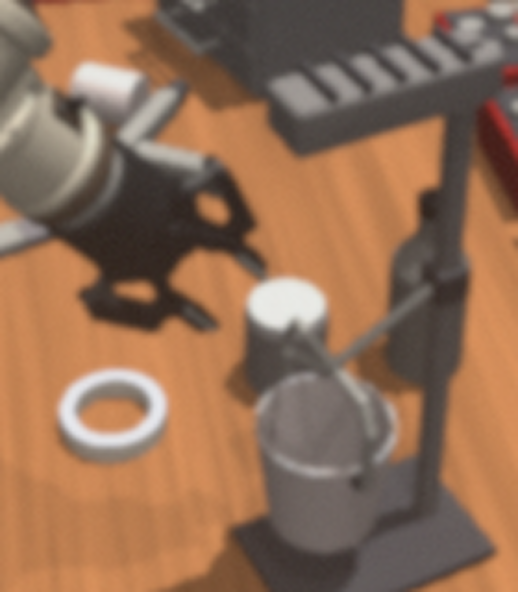

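View pics/t23.png

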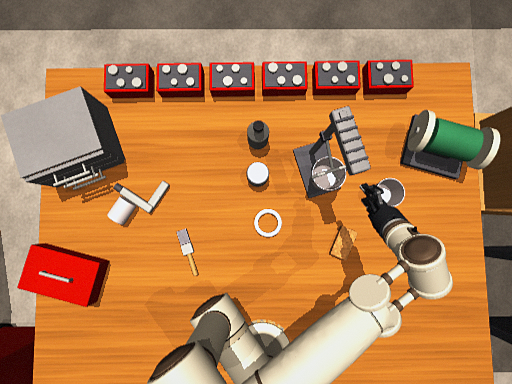

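arm_command --increments '[[[0, 0, 0, 0, 0, -20, 0.5], [0, 0, 0, 0, 0, -25, 0.5], [0, 0, 0, 0, 0, -20, 0.5], [0, 0, 0, 0, 0, 0, 0.5], [0, 0, 0, 0, 0, 0, 0.5], [0, 0, 0, 0, 0, 0, 0.5], [0, 0, 0, 0, 0, 0, 0.5]]]'

```text
t: 19.65
tcp_pos: [0.5235, -0.2935, 0.4067]
tcp_rot: [-2.844, -0.433, -0.973]
contact_force: [-0.5, -0.2, -0.6]
grip_width: 0.0427
```

```bash
python3 - <<'E'
from h import *
np.set_printoptions(precision=4,suppress=True,linewidth=150)
W=cam("wrist");a=cam("side")["pixels"].astype(int)
for i in range(16): cam("top")
S=cam("side");b=S["pixels"].astype(int);W=cam("wrist","pics/w24.png")
d=np.abs(a-b).sum(2)[220:310,255:320];print("diff max/mean",d.max(),d.mean())
im=W["pixels"][:,:,::-1]
cv2.imwrite("pics/w24z.png",cv2.resize(im[60:210,150:350],None,fx=4,fy=4,interpolation=cv2.INTER_CUBIC))
cv2.imwrite("pics/s24z.png",cv2.resize(S["pixels"][215:310,250:340,::-1],None,fx=6,fy=6,interpolation=cv2.INTER_CUBIC))
print(proj(W,[H2W(0,y,0) for y in (-.052,0,.052)],True), env.observe()["t"])
import pickle;pickle.dump(W,open("w24.pkl","wb"))
E
```

```text
diff max/mean 14 2.957094017094017
[[261.3403 188.8907]
 [261.3015 147.3451]
 [261.2346 103.8108]] 20.65
```

View pics/w24z.png

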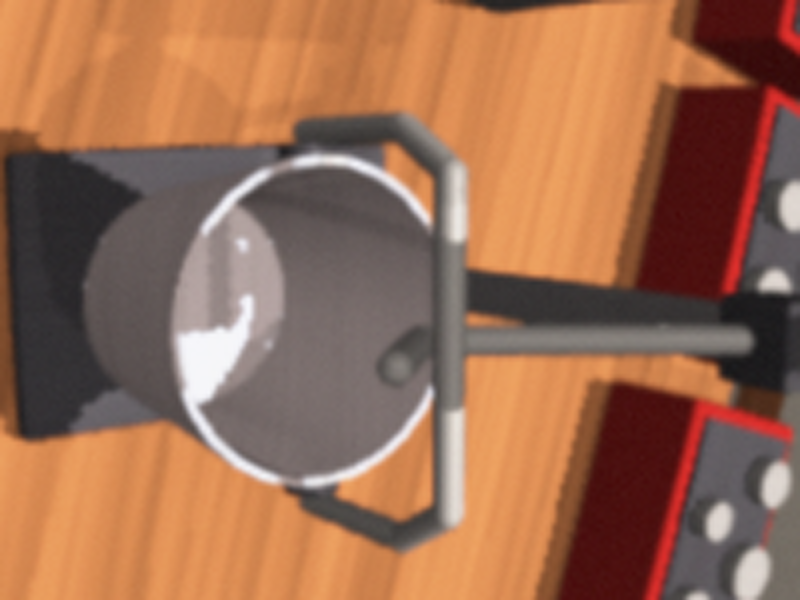

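View pics/s24z.png

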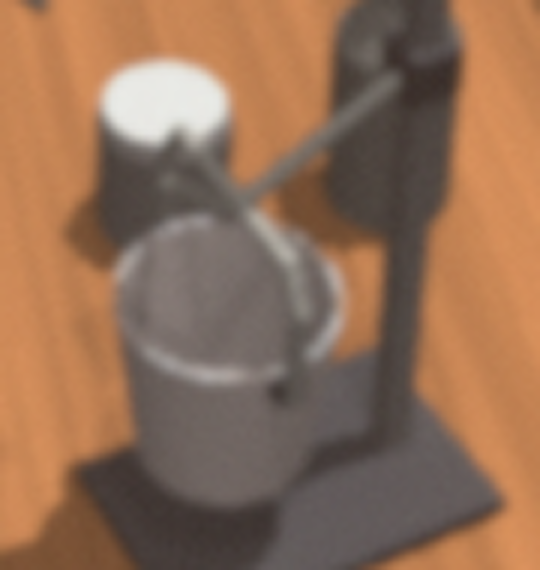

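```bash
python3 - <<'E'
from h import *
import pickle
np.set_printoptions(precision=4,suppress=True,linewidth=150)
W=pickle.load(open("w24.pkl","rb"));S=cam("side")
zw=lambda p:((p[0]+.5)/4+149.5,(p[1]+.5)/4+59.5); zs=lambda p:((p[0]+.5)/6+249.5,(p[1]+.5)/6+214.5)
f=lambda r:(r[0],r[1][0])
for w,s in (((452,165),(176,138)),((450,515),(292,262))):
    X,e=tri([f(ray(W,zw(w),True)),f(ray(S,zs(s)))]);print(W2H(X),e)
# rim level: wrist rim points on plane z=.245-.068 -> circle fit vs expected axis below seat
from scipy.optimize import least_squares
P=plane(W,[zw(p) for p in ((330,158),(178,340),(215,225),(305,482),(400,430),(390,190),(205,435))],.245-.068,True)
q=least_squares(lambda q:np.hypot(P[:,0]-q[0],P[:,1]-q[1])-q[2],[.64,-.234,.058]);print(q.x,q.fun*1000,W2H([*q.x[:2],.177]))
print(proj(S,[H2W(0,0,-.068)+.057*np.array([np.cos(t),np.sin(t),0]) for t in np.arange(0,6.28,1.57)]))
E
```

```text
[ 0.0003  0.0548 -0.0035] [np.float64(0.003664340496150184), np.float64(0.003664340496150187)]
[ 0.0016 -0.0521 -0.0015] [np.float64(0.0006656471266474958), np.float64(0.000665647126647541)]
[ 0.6396 -0.2338  0.0549] [ 2.1875 -0.8767 -1.438   0.6404 -0.9841 -0.7575  1.2284] [-0.0016  0.0011 -0.068 ]
[[306.4796 260.8107]
 [284.1907 250.4374]
 [269.695  265.7853]
 [292.495  277.198 ]]
```

```bash
python3 - <<'E'
from h import *
T=cam("top","pics/t25.png")["pixels"][:,:,::-1].astype(int);A=cv2.imread("pics/top0.png").astype(int)
d=np.abs(T-A).sum(2)
for n,(x,y) in dict(tin=(257,173),tape=(268,223),brush=(187,250),gun=(140,200),mix=(388,193),thin=(258,135),lamp=(350,140)).items():
    print(n,(d[y-22:y+22,x-22:x+22]>90).sum())
print(env.observe()["t"],env.finish_job())
E
```

```text
tin 0
tape 0
brush 0
gun 0
mix 354
thin 0
lamp 37
the job is handed in; nothing more can be done
20.75 None
```

View pics/t25.png

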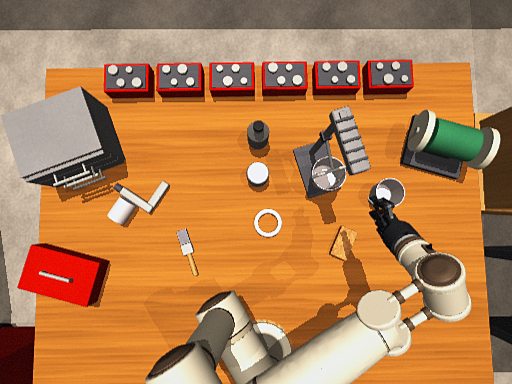

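The pail is hanging by the middle of its bail on the hook, and I handed the job in at about 20.8 s of the 72 s allowed. With the pail standing, I swung the bail upright with the closed fingertips. I then gripped the bar about 25 mm off-centre with the tool leaning back, carried the pail over the hook's tip, lowered it into the V, let go and backed away.

What the last checks showed:
- **Position and level:** The bar's middle is about 1 mm from the hook's plane and its ends are within 2 mm of each other in height. The rim's centre is within 2 mm of the point under the seat. One of the two bar-end readings was only good to about 4 mm between the two cameras.
- **Still and free:** The side pictures taken about 1 s apart show no movement, and the robot is not touching the pail.
- **Rest of the bench:** Top pictures from before and after show no change at the tin, tape, brush, spray gun and thinner. I did not run this comparison on the sander; it looks unmoved in the last top picture.
- **Differences not settled:** The check did show changed pixels at the mixing pot (354) and a few at the lamp (37). In the picture the gripper now covers part of the pot, and the hung pail probably explains the lamp's. The wrist force never read more than about 5 N while hanging the pail.

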